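# Clear the rinsed pots off the extraction plate and shut its damper

## Robot

A 6-joint arm with a two-finger parallel gripper is mounted at the origin on the work surface. World frame = base frame: x ahead of the robot, y to its left, z up, the work surface at z = 0. Lengths are in mm, angles in rad, forces in N, time in s.
With the tool pointing down it reaches from about 350 to 975 mm from the base axis. Payload 7.1 kg.
Tool frame: the origin (TCP) lies at the very end of the fingers, on their centre line; the grasp point (between the pads) lies 19 mm behind it; z points along the fingers, y is the direction in which the jaws open and shut (so a half turn about z gives the same grasp; the last joint's range is limited). The gripper opens to 88 mm and grips with 3 to 60 N. Pads are 20 mm wide; open, the fingers measure 115 mm over their backs; the gripper's body (75 mm by 178 mm) begins 61 mm behind the grasp point.
Start: joints at [1.215, 0.423, 1.63, -0, 1.089, -0.019], TCP at [206.511, 589.879, 189.875] pointing down, gripper open.
Joint ranges: [-3, 3], [-0.9, 2.11], [0.09, 2.58], [-1.31, 4.45], [0.11, 2.69], [-2.54, 2.54]. Speed limits (rad/s): [2.39, 2.39, 3.01, 3.14, 3.14, 3.14].

## Interface

Orientations are given as a 3x3 rotation matrix whose columns are the frame's x, y, z axes.
In Python, from plant import ctrl, imaging, boxes_of, trace gives the robot as it stands.
- The arm moves only by the shell command python3 -m inch 'ROWS'. ROWS is JSON, a list of rows, each a list of 5 numbers: the opening, from 0 (shut) to 1 (fully open), then the shift along the tool's x, y, z in mm, then the turn about the tool's z in rad. In form: [[gripper, tx, ty, tz, twist], ...]. A call has 1 to 12 rows; each row shifts and turns the commanded pose from where the row before left it, along the tool's axes as they then stand; what a row does not reach is not made up. A row lasts 1/12 s, in which the tool goes at most 41.7 mm and 7.16 degrees, less where a joint would pass 70% of its speed; a pose out of reach is approached as far as the arm can. A call with a gripper value outside its range is refused whole. The fingers move at their own pace and stop on an object; the grip force is fixed at half the most. Time passes only in rows, so rows that do not move let the fingers close. It gives the time, the measured TCP pose, the force and the opening at its end, in the units of the state.
- ctrl.read_state(): the state, without advancing time (a new reading comes with each control period).
- imaging.grab_frame(name): name is "side" or "top"; returns a dict with "color" (384x512x3 uint8, red, green, blue), "range_z" (384x512 float32, mm along the optical axis (not along the pixel's ray), 0 where there is no reading), "mtx" (3x3 intrinsics, pixels), "k1" (the pictures are not rectified: a ray, as slopes to the right and down, at radius r is drawn at 1 + k1 r^2 times it, then the intrinsics apply), "world_from_camera" (4x4, takes a point from camera to world coordinates). Camera axes: x right, y up, looking along -z (the intrinsics and any distortion apply to the point x, -y, -z); pixel columns grow to the right and rows downward; lengths in mm; the calibration is good to about 2 mm. A picture is of the moment at which its call begins.
- ctrl.close_job(): hands the job in, once; it reports no verdict.
Trained networks look in a picture, given as the dict that the camera call returned (one of the last four; its "shot" number tells which), for a name from the list of things; names that differ only in an ending like _2 or _b are one class to them, and where a whole thing is asked for, a point or a joint stands for the part that bears it (a point fixed in the world has none). Each returns a list of dicts, best first, with "conf" (0 to 1); they miss things now and then, are a little off and sometimes report something else, mostly with a low value. They report only what shows in the picture. A call takes as long as a camera call. They do not tell look-alikes from the thing itself.
- boxes_of(target, picture): "bbox" ([centre column, centre row, width, height] in pixels, round what is visible of it).
- trace(target, picture): "pixels" (384x512 bool, what is visible of it) and "bbox" ([centre column, centre row, width, height] in pixels, round what is visible of it).
The state is a dict: "t": time; "q": joint angles; "joint_vel": joint speeds; "effort": joint torques, N m; "eef_pos": TCP position; "ee_rot": TCP orientation; "wrist_force": force on the tool from outside, world axes, zero at the start; "torque": the same for the moment, N m; "finger_gap": finger opening in mm.
Only numpy, scipy, OpenCV 4.12 (cv2) and the standard library are available. Lean on these libraries where they do the work, as an engineer would, in place of code of your own. Each camera call takes 0.05 s, during which the arm holds its last target. There are 200 camera calls.

## Task

The rinsed sorting pots have dried on the slotted extraction plate: clear it. Nest every tapered pot fully home in the stack of its own kind, on the round or the square bottom pot standing in the shallow storage tray, and stand any straight-sided or divided pot, which will not nest, upright in the deeper empty bin. Only when no pot is left on the plate, turn the damper lever on the duct a quarter turn, fully shut across the duct; leave the brush and everything else on the bench where it is.

Things in the scene. Friction and masses are not known exactly. Their poses are not given: they have to be found in the camera images.
- round1: loose (may be absent): white plastic round pot, open at the top, 42 mm high, with a heavy 5 mm floor: a vertical rim band 64 mm across and 14 mm high, below it a tapered body 57 mm across at the top and 41 mm at the base, 2.2 mm wall. Origin: centre of its underside, z up its axis. Dropped into another of its kind it sinks until its rim band rests on the other's rim, 14 mm higher
- round2: loose (may be absent): white plastic round pot, open at the top, 42 mm high, with a heavy 5 mm floor: a vertical rim band 64 mm across and 14 mm high, below it a tapered body 57 mm across at the top and 41 mm at the base, 2.2 mm wall. Origin: centre of its underside, z up its axis. Dropped into another of its kind it sinks until its rim band rests on the other's rim, 14 mm higher
- round3: loose (may be absent): white plastic round pot, open at the top, 42 mm high, with a heavy 5 mm floor: a vertical rim band 64 mm across and 14 mm high, below it a tapered body 57 mm across at the top and 41 mm at the base, 2.2 mm wall. Origin: centre of its underside, z up its axis. Dropped into another of its kind it sinks until its rim band rests on the other's rim, 14 mm higher
- square1: loose (may be absent): white plastic square pot with cut corners, open on top, 42 mm high, heavy 5 mm floor: vertical rim band 62 x 62 x 14 mm high, below it a tapered body 54 mm square at its top, 41 mm at the base; 2.2 mm wall. Origin: centre of underside, z up, x and y square to its sides. Set squarely into another of its kind it sinks until its rim band rests on the other's rim, 14 mm higher
- square2: loose (may be absent): white plastic square pot with cut corners, open on top, 42 mm high, heavy 5 mm floor: vertical rim band 62 x 62 x 14 mm high, below it a tapered body 54 mm square at its top, 41 mm at the base; 2.2 mm wall. Origin: centre of underside, z up, x and y square to its sides. Set squarely into another of its kind it sinks until its rim band rests on the other's rim, 14 mm higher
- square3: loose (may be absent): white plastic square pot with cut corners, open on top, 42 mm high, heavy 5 mm floor: vertical rim band 62 x 62 x 14 mm high, below it a tapered body 54 mm square at its top, 41 mm at the base; 2.2 mm wall. Origin: centre of underside, z up, x and y square to its sides. Set squarely into another of its kind it sinks until its rim band rests on the other's rim, 14 mm higher
- straight_jar: loose (may be absent): white plastic straight-sided round pot, 64 mm across from base to rim and 42 mm high, open at the top; it nests in nothing. Origin: centre of its underside, z up
- divided_box: loose (may be absent): white plastic straight-sided square pot, 62 x 62 mm and 42 mm high, with a cross-shaped divider inside; it nests in nothing. Origin: centre of its underside, z up, x and y square to its sides
- round_base: the bottom pot of the round stack, loose, standing in the storage tray; same form as the other tapered round pots (origin: centre of its underside)
- square_base: the bottom pot of the square stack, loose, standing in the storage tray; same form as the other tapered square pots (origin: centre of its underside)
- tray: storage tray, fixed to the bench: shallow aluminium tray 230 mm (its x) x 125 mm (its y), 18 mm high, walls and floor 4 mm; the two bottom pots stand in it, about 110 mm apart along its x. Origin: centre of its underside
- bin: oddments bin, fixed to the bench, empty at the start: open grey plastic bin 230 mm (its x) x 130 mm (its y), 32 mm high, walls and floor 4 mm; it takes two pots side by side along its x. Origin: centre of its underside
- extractor: extraction plate, fixed: grey slotted plate 230 mm (x) x 420 mm (y), top 40 mm above the bench, with a lip 8 mm higher round it. Origin: under the plate's centre, at bench height, x away from the robot. Behind it (x 111 to 196, y -80 to 140 mm) a suction box 96 mm high, from which a steel duct 72 mm thick (top 91 mm up) runs along -y, with the damper, then a hose
- damper (a joint): quarter-turn damper lever on top of the duct, turning about a vertical axis: 0 rad = shut (lever across the duct, along the extractor's -x), 1.571 rad = open (lever along the duct, along the extractor's -y). Closing turns it clockwise seen from above. A stop at each end; friction about 0.12 N m (under 2 N at the grip); it stays where it is left
- damper_grip (a point): middle of the lever's black grip, 70 mm from the hinge: the grip is 50 mm long, 14 mm wide and 22 mm high (11 mm above and below this point), about 11 mm clear of the duct below; the lever ends 92 mm from the hinge
- damper_hinge (a point): point on the damper's vertical hinge axis at the height of the lever's grip, fixed on the extractor
- brush: bystander: anti-static brush 160 mm long, 16 mm wide, 10 mm high, lying loose on the plate between the rows of pots, along y
- handset: bystander: white telephone handset, 118 x 50 x 16 mm, lying loose on the bench in front of the plate
- mouse: bystander: white computer mouse, 108 x 60 x 34 mm, loose on the bench in front of the plate
- screwdriver: bystander: screwdriver 170 mm long, lying loose on the bench beside the suction box
There are look-alikes about, which are no part of the job. What is shaped like the square_base but orange or yellow is not meant.

How it is judged (in metres and radians):
On the way, in this order (a step that is already met when the one before it is completed fails the run):
1. every tapered pot is nested in its own stack in the tray and every odd pot stands in the bin (horizontal distance between each of round1, round2, round3 and round_base below 0.007 m and angle between each of round1, round2, round3, square1, square2, square3, round_base, square_base's own z axis and vertical below 0.09 rad and linear speed of each of round1, round2, round3, square1, square2, square3, straight_jar, divided_box below 0.03 m/s and (z of round1 in the frame of round_base between 0.01 and 0.018 m or z of round1 in the frame of round_base between 0.024 and 0.032 m or z of round1 in the frame of round_base between 0.038 and 0.046 m) and (z of round2 in the frame of round_base between 0.01 and 0.018 m or z of round2 in the frame of round_base between 0.024 and 0.032 m or z of round2 in the frame of round_base between 0.038 and 0.046 m) and (z of round3 in the frame of round_base between 0.01 and 0.018 m or z of round3 in the frame of round_base between 0.024 and 0.032 m or z of round3 in the frame of round_base between 0.038 and 0.046 m) and horizontal distance between each of square1, square2, square3 and square_base below 0.007 m and (z of square1 in the frame of square_base between 0.01 and 0.018 m or z of square1 in the frame of square_base between 0.024 and 0.032 m or z of square1 in the frame of square_base between 0.038 and 0.046 m) and (angle between the x axis of square1 and the x axis of square_base, either way round below 0.15 rad or angle between the x axis of square1 and the y axis of square_base, either way round below 0.15 rad) and (z of square2 in the frame of square_base between 0.01 and 0.018 m or z of square2 in the frame of square_base between 0.024 and 0.032 m or z of square2 in the frame of square_base between 0.038 and 0.046 m) and (angle between the x axis of square2 and the x axis of square_base, either way round below 0.15 rad or angle between the x axis of square2 and the y axis of square_base, either way round below 0.15 rad) and (z of square3 in the frame of square_base between 0.01 and 0.018 m or z of square3 in the frame of square_base between 0.024 and 0.032 m or z of square3 in the frame of square_base between 0.038 and 0.046 m) and (angle between the x axis of square3 and the x axis of square_base, either way round below 0.15 rad or angle between the x axis of square3 and the y axis of square_base, either way round below 0.15 rad) and x of straight_jar in the frame of bin between -0.1 and 0.1 m and y of straight_jar in the frame of bin between -0.055 and 0.055 m and z of straight_jar in the frame of bin between -0.002 and 0.012 m and angle between each of straight_jar, divided_box's own z axis and vertical below 0.15 rad and x of divided_box in the frame of bin between -0.1 and 0.1 m and y of divided_box in the frame of bin between -0.055 and 0.055 m and z of divided_box in the frame of bin between -0.002 and 0.012 m and x of round_base in the frame of tray between -0.105 and 0.105 m and y of round_base in the frame of tray between -0.055 and 0.055 m and z of each of round_base, square_base in the frame of tray below 0.012 m and x of square_base in the frame of tray between -0.105 and 0.105 m and y of square_base in the frame of tray between -0.055 and 0.055 m), for 0.3 s.
2. then the damper is shut (value of joint damper below 0.08 rad), for 0.2 s.
At the end, for the whole second after the job is handed in: Each tapered pot nested on its own kind's bottom pot in the tray (axis within 7 mm, 5 deg upright, 14 mm steps to 4 mm, squares in line to 8 deg); odd pots upright on the bin floor; all at rest; damper within 0.08 rad of shut (all of step 1 and value of joint damper below 0.08 rad); the robot touches nothing.
It fails at once if the brush is shoved more than 60 mm (distance of brush from where it was at the start of the episode above 0.06 m).
It fails at once if the handset is shoved more than 60 mm (distance of handset from where it was at the start of the episode above 0.06 m).
It fails at once if the mouse is shoved more than 60 mm (distance of mouse from where it was at the start of the episode above 0.06 m).
It fails at once if the screwdriver is shoved more than 60 mm (distance of screwdriver from where it was at the start of the episode above 0.06 m).
Of round1, round2, round3, square1, square2, square3 only 5 to 6 are there at a start; the rules pass over those that are not, and their reading is None.
Of straight_jar, divided_box only 1 to 2 are there at a start; the rules pass over those that are not, and their reading is None.
At some moment in a run one of round1, round2, round3, square1, square2, square3, straight_jar, divided_box may be knocked a few centimetres aside while the robot is not near it.
It also fails if it takes over 210 s, if anything falls off the work surface, if the arm or the gripper's body presses on something with over 40 N, if the wrist force passes 120 N, or if a joint passes its speed limit or range.

## Working session

There is one attempt and no reset: what is moved stays moved. The work goes in short steps, Python scripts to look and compute and a shell command to move; the robot and the scene stay as the last step left them, time stands still between calls to the robot, and variables do not carry over. Pictures are saved under pics/ and viewed, about 12 in all and at most 16, crops included, and the job is handed in when it is done.

```bash
ls; mkdir -p pics
cat > h.py <<'E'
import numpy as np, cv2
from plant import ctrl, imaging, boxes_of, trace
def save(f,n,crop=None,s=1.5):
    im=f["color"][:,:,::-1]
    if crop: a,b,c,d=crop; im=im[b:d,a:c]
    cv2.imwrite("pics/"+n,cv2.resize(im,None,fx=s,fy=s,interpolation=cv2.INTER_CUBIC))
def cloud(f):
    H,W=f["range_z"].shape
    u,v=np.meshgrid(np.arange(W),np.arange(H))
    p=np.stack([u,v],-1).reshape(-1,1,2).astype(np.float64)
    n=cv2.undistortPoints(p,f["mtx"],np.array([f["k1"],0,0,0,0.])).reshape(H,W,2)
    z=f["range_z"]; P=np.stack([n[...,0]*z,-n[...,1]*z,-z,np.ones_like(z)],-1)
    X=P@np.array(f["world_from_camera"]).T
    X=X[...,:3]; X[z==0]=np.nan; return X
E
python3 - <<'E'
from h import *
s=ctrl.read_state(); print({k:np.round(v,3) for k,v in s.items()})
for n in("top","side"):
    f=imaging.grab_frame(n); save(f,n+"0.png"); print(n,f["mtx"],f["k1"],np.round(f["world_from_camera"],3))
    np.savez(n+"0.npz",X=cloud(f),c=f["color"])
E
```

```text
pics
{'t': np.float64(0.0), 'q': array([ 1.215,  0.424,  1.631,  0.   ,  1.089, -0.019]), 'joint_vel': array([-0.   ,  0.002, -0.001, -0.001, -0.001,  0.001]), 'effort': array([ 4.0000e-03, -5.4463e+01, -2.7366e+01,  6.5000e-02,  2.3000e-02,
       -0.0000e+00]), 'eef_pos': array([206.304, 589.323, 189.107]), 'ee_rot': array([[-0.944,  0.33 , -0.001],
       [ 0.33 ,  0.944, -0.001],
       [ 0.   , -0.002, -1.   ]]), 'wrist_force': array([-0.527, -0.782,  0.479]), 'torque': array([ 0.004,  0.004, -0.054]), 'finger_gap': np.float64(87.952)}
top [[381.77918772   0.         258.67965112]
 [  0.         381.77918772 187.59528747]
 [  0.           0.           1.        ]] -0.08275464712287095 [[ 6.000000e-03  9.910000e-01 -1.340000e-01  4.399870e+02]
 [-1.000000e+00  9.000000e-03  2.300000e-02 -4.350700e+01]
 [ 2.400000e-02  1.330000e-01  9.910000e-01  1.107494e+03]
 [ 0.000000e+00  0.000000e+00  0.000000e+00  1.000000e+00]]
side [[498.75265465   0.         263.28458511]
 [  0.         498.75265465 193.41159553]
 [  0.           0.           1.        ]] -0.1792795401007908 [[ 7.44000e-01  3.33000e-01 -5.78000e-01 -2.68930e+02]
 [-6.68000e-01  3.70000e-01 -6.46000e-01 -9.95250e+02]
 [-1.00000e-03  8.67000e-01  4.98000e-01  8.37209e+02]
 [ 0.00000e+00  0.00000e+00  0.00000e+00  1.00000e+00]]
```

View pics/top0.png

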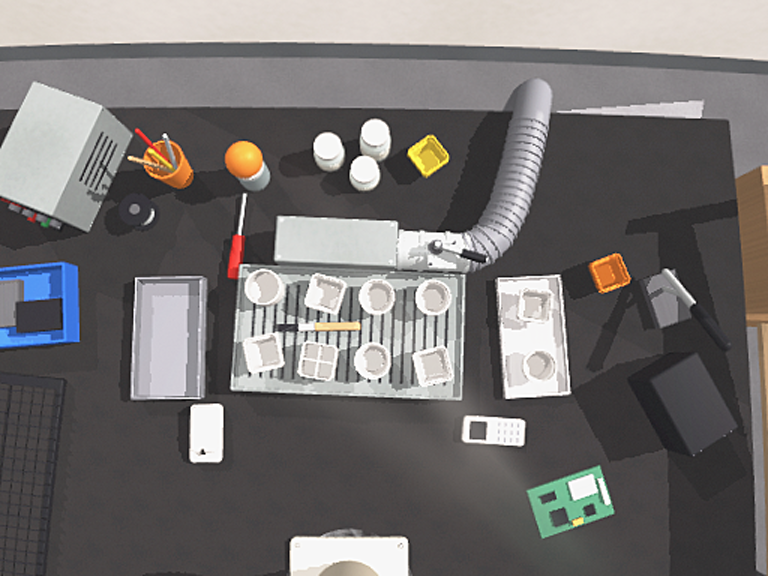

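View pics/side0.png

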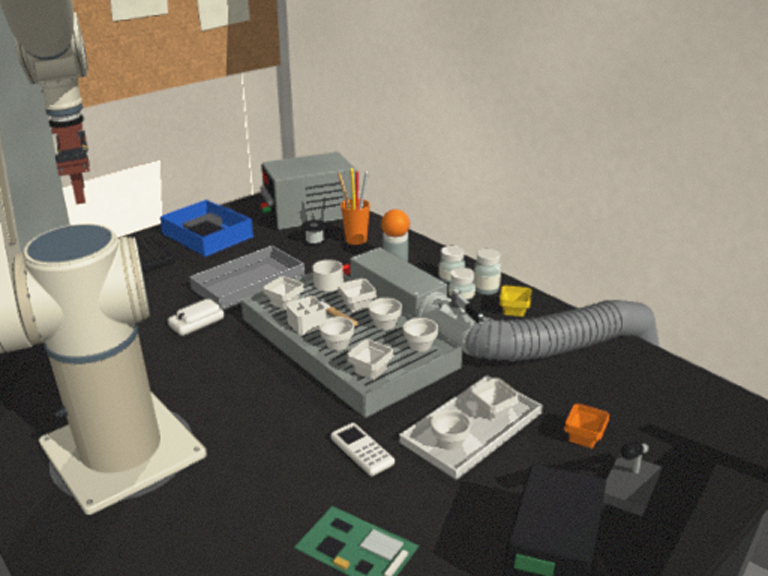

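Top view (768x576 px) shows three round tapered pots at (376,296), (432,296) and (372,360), and three square tapered pots at (325,293), (263,353) and (433,365). The straight-sided jar is at (263,287) and the divided box at (318,361). The tray is on the right, with square_base at (533,305) and round_base at (539,365). The empty bin is on the left at (168,338), and the damper hinge is near (436,246) with its grip near (470,255).

Look-alikes are the yellow pot (428,155), the orange pot (609,272) and the jars (328,150), (375,138), (364,173). None of these is on the plate.

Next I'll measure.

```bash
cat > meas.py <<'E'
from h import *
def rect_fit(P):
    r=cv2.minAreaRect(P.astype(np.float32)); a=r[2]%90; a=a-90 if a>45 else a
    return r[0],r[1],a
def pots(f,zlo=68,zhi=95,region=(330,900,-420,420),top=True):
    """cluster points in height band; returns list of (centre, size, angle, ztop, n)"""
    X=cloud(f); m=np.isfinite(X[...,2])&(X[...,2]>zlo)&(X[...,2]<zhi)&(X[...,0]>region[0])&(X[...,0]<region[1])&(X[...,1]>region[2])&(X[...,1]<region[3])
    n,l,st,_=cv2.connectedComponentsWithStats(cv2.dilate(m.astype(np.uint8),np.ones((3,3))),connectivity=8)
    out=[]
    for i in range(1,n):
        k=m&(l==i)
        if k.sum()<25: continue
        P=X[k]; zt=np.percentile(P[:,2],90)
        c,s,a=rect_fit(P[:,:2]); v,u=np.nonzero(k)
        out.append((np.round(c,1),np.round(s,1),round(a,1),round(float(zt),1),int(k.sum()),(int(u.mean()*1.5),int(v.mean()*1.5)), float((cv2.contourArea(cv2.convexHull(P[:,:2].astype(np.float32))))/(s[0]*s[1]))))
    return out
E
python3 - <<'E'
from meas import *
for n in("top","side"):
    f=imaging.grab_frame(n)
    print(n,"plate");[print(*o) for o in pots(f,70,95,(380,640,-220,240))]
    print("tray");[print(*o) for o in pots(f,36,60,(350,700,-420,-215))]
    X=cloud(f)
    print("lever");[print(*o) for o in pots(f,97,140,(600,800,-330,-20))]
    # tray/bin rim extents
    for nm,zl,zh,r in(("tray",12,24,(350,700,-450,-215)),("bin",26,38,(350,700,215,420)),("plate",43,54,(350,700,-215,215))):
        m=(X[...,2]>zl)&(X[...,2]<zh)&(X[...,0]>r[0])&(X[...,0]<r[1])&(X[...,1]>r[2])&(X[...,1]<r[3])
        print(nm,m.sum(),rect_fit(X[m][:,:2]),np.percentile(X[m][:,:2],[1,99],axis=0).round(0).tolist(),np.median(X[m][:,2]))
    if n=="top":
        f0=f
        for t in("round1","square1","straight_jar","divided_box","round_base","square_base","damper_grip","damper"):
            print(t,[(np.round(np.array(b["bbox"])*1.5).tolist(),round(b["conf"],2)) for b in boxes_of(t,f)])
        save(f,"crop.png",(145,150,390,275),3)
E
```

```text
top plate
[622.4 -39.4] [359.5  36.3] -0.8 94.5 688 (382, 258) 0.8610795519136463
[566.8 159.3] [62.  60.8] -44.3 84.1 101 (262, 285) 0.7872207892769904
[556.4  47.9] [62.2 62. ] -15.3 83.9 158 (323, 291) 0.9678718217668479
[551.8 -45.7] [61.4 63.3] -44.2 83.7 117 (375, 294) 0.7920021084017984
[ 550.7 -147.7] [60.4 62.4] 0.3 84.0 118 (433, 295) 0.8044573091119319
[448.2 155.9] [62.1 61.4] 13.6 84.1 167 (261, 351) 0.9737110462245452
[435.9  58.9] [62.4 61.7] -8.9 84.0 128 (316, 360) 0.9639904270110965
[437.1 -38. ] [62.1 61.9] -44.7 84.3 110 (370, 360) 0.7981106709028369
[ 428.2 -146.6] [62.4 62.5] 14.2 83.6 166 (432, 366) 0.9636394662149373
tray
[ 541.7 -344.4] [60.9 62.7] -9.0 48.0 129 (534, 305) 0.9617241576282101
[ 427.4 -349.8] [61.  61.5] 28.8 47.4 95 (538, 364) 0.7992266958941058
lever
[645.6 -50.8] [82.9 59.5] 0.6 99.8 245 (378, 241) 0.9419609224073899
[ 627.8 -183.6] [ 49.8 108.7] 0.8 126.2 409 (450, 253) 0.7896240485801335
tray 572 ((485.48480224609375, -347.30078125), (230.9325714111328, 125.807373046875), 3.5642149448394775) [[368.0, -414.0], [602.0, -280.0]] 17.3919566576
[... 1454 characters left out ...]
351.8] [69.8 61.1] -26.2 47.4 226 (450, 423) 0.780995262116012
lever
[646.5 -53.3] [83.4 61.3] 1.7 99.5 78 (420, 283) 0.903283550479051
[ 621.5 -192. ] [107.2  45.5] -6.9 124.8 269 (462, 307) 0.6983021881087969
tray 743 ((531.8111572265625, -314.02557373046875), (331.56231689453125, 193.0022735595703), 3.3460395336151123) [[369.0, -417.0], [615.0, -228.0]] 16.758033856666316
bin 323 ((529.5677490234375, 316.6200256347656), (340.0972900390625, 199.7542266845703), 0.1605401635169983) [[360.0, 230.0], [593.0, 415.0]] 29.73069149586388
plate 1242 ((494.0982360839844, 0.747344970703125), (429.1417541503906, 246.14016723632812), -1.775634765625) [[368.0, -213.0], [611.0, 212.0]] 47.471643597896275
```

View pics/crop.png

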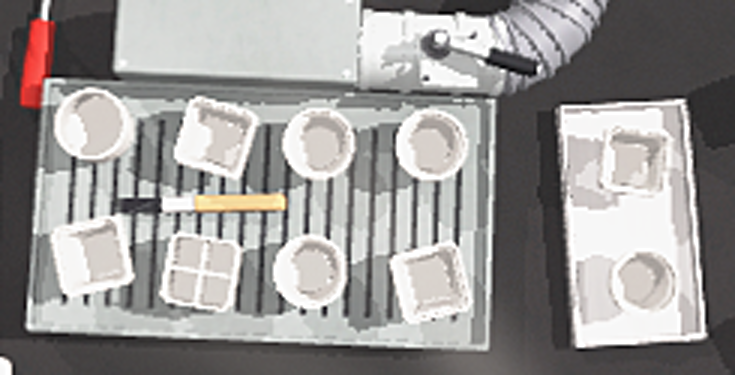

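The eight pots are identified. Rim tops read 82–84 mm and the base rims 47–48 mm, so the depth reads about 1.5 mm high. I'll write a move-planning helper and measure the bin.

```bash
cat > go.py <<'E'
import sys
from h import *
def plan(*T):
    """T: targets (x,y,z,yaw_deg); prints tool shifts from state; each shift assumes yaw of previous target"""
    s=ctrl.read_state(); p=s["eef_pos"]; xt=s["ee_rot"][:,0]
    psi=np.arctan2(-xt[1],-xt[0]); print("at",np.round(p,1),"yaw",round(np.degrees(psi),1),"F",np.round(s["wrist_force"],1),"gap",round(float(s["finger_gap"]),1),"t",round(float(s["t"]),1),"q6",round(float(s["q"][5]),2))
    for x,y,z,a in T:
        d=np.array([x,y,z])-p; a=np.radians(a)
        X=np.array([-np.cos(psi),-np.sin(psi)]); Y=np.array([-np.sin(psi),np.cos(psi)])
        print((x,y,z),"shift tx %.1f ty %.1f tz %.1f then twist %.3f | rows %.1f"%(d[:2]@X,d[:2]@Y,-d[2],-(a-psi),np.linalg.norm(d)/41.7))
        p=np.array([x,y,z]); psi=a
if __name__=="__main__": plan(*eval(sys.argv[1]))
E
python3 - <<'E'
from meas import *
for n in("top","side"):
    X=np.load(n+"0.npz")["X"]
    m=(X[...,2]>25)&(X[...,2]<38)&(X[...,0]>385)&(X[...,0]<640)&(X[...,1]>236)&(X[...,1]<400)
    print(n,rect_fit(X[m][:,:2]),np.percentile(X[m][:,:2],[1,99],axis=0))
E
python3 go.py '[(206.5,589.9,190,0),(567,158.5,190,0),(567,158.5,69,0),(567,158.5,150,0)]'
```

```text
top ((510.7951965332031, 297.1673278808594), (231.85830688476562, 98.22019958496094), 29.35145378112793) [[389.1537808  280.81598825]
 [592.08610973 390.89488795]]
side ((492.3089599609375, 337.3277282714844), (209.45372009277344, 118.48175811767578), 1.5320223569869995) [[391.62801729 276.58611847]
 [593.36461897 397.58527961]]
at [206.5 589.9 189.9] yaw -19.3 F [-0.3 -0.9  0.2] gap 87.7 t 0.6 q6 -0.02
(206.5, 589.9, 190) shift tx 0.0 ty 0.0 tz -0.1 then twist -0.337 | rows 0.0
(567, 158.5, 190) shift tx -360.5 ty -431.4 tz -0.0 then twist -0.000 | rows 13.5
(567, 158.5, 69) shift tx 0.0 ty 0.0 tz 121.0 then twist -0.000 | rows 2.9
(567, 158.5, 150) shift tx 0.0 ty 0.0 tz -81.0 then twist -0.000 | rows 1.9
```

```bash
python3 -m inch '[[1,0,0,0,-0.112],[1,0,0,0,-0.112],[1,0,0,0,-0.113],[1,-26,-31,0,0],[1,-26,-31,0,0],[1,-26,-31,0,0],[1,-26,-31,0,0],[1,-26,-31,0,0],[1,-26,-31,0,0],[1,-26,-31,0,0],[1,-26,-31,0,0],[1,-26,-31,0,0]]' >/dev/null
python3 -m inch '[[1,-26,-31,0,0],[1,-26,-31,0,0],[1,-26,-31,30,0],[0.9,-26,-31,30,0],[0.9,0,0,0,0],[0.9,0,0,0,0]]'
python3 - <<'E'
from meas import *
f=imaging.grab_frame("side")
for n in("top","side"):
    X=np.load(n+"0.npz")["X"] 
    m=(X[...,2]>25)&(X[...,2]<38)&(X[...,0]>385)&(X[...,0]<640)&(X[...,1]>260)&(X[...,1]<432)
    print(n,rect_fit(X[m][:,:2]),np.percentile(X[m][:,:2],[1,99],axis=0))
from go import plan
plan((567,158.5,69,0),(567,158.5,150,0))
E
```

```text
t: 2.1
eef_pos: [535.5, 195.9, 138.8]
ee_rot: [[-1.0, 0.003, -0.003], [0.003, 1.0, -0.001], [0.003, -0.001, -1.0]]
wrist_force: [0.2, 0.3, 0.4]
finger_gap: 78.9
top ((488.349853515625, 349.398193359375), (208.0256805419922, 132.78350830078125), 1.7336642742156982) [[388.70324853 281.06829181]
 [591.93500649 415.76826369]]
side ((491.958251953125, 347.112548828125), (209.50955200195312, 138.14715576171875), 1.638460636138916) [[389.2580539  276.91448333]
 [592.27337394 415.82791761]]
at [535.5 197.2 139.9] yaw -0.1 F [-0.2  0.4  0.3] gap 79.1 t 2.1 q6 -1.24
(567, 158.5, 69) shift tx -31.5 ty -38.6 tz 70.9 then twist -0.002 | rows 2.1
(567, 158.5, 150) shift tx 0.0 ty 0.0 tz -81.0 then twist -0.000 | rows 1.9
```

```bash
python3 -m inch '[[0.9,-16,-19.5,10,0],[0.9,-16,-19.5,10,0],[0.9,0,0,25,0],[0.9,0,0,15,0],[0.9,0,0,10,0],[0.9,0,0,0,0],[0,0,0,0,0],[0,0,0,0,0],[0,0,0,0,0],[0,0,0,0,0],[0,0,0,0,0]]'; python3 go.py '[(567,158.5,69,0)]'
```

```text
t: 3.07
eef_pos: [568.1, 158.9, 71.1]
ee_rot: [[-1.0, -0.0, 0.001], [-0.0, 1.0, 0.0], [-0.001, 0.0, -1.0]]
wrist_force: [0.1, 0.2, 0.1]
finger_gap: 49.4
at [568.1 158.9  71.1] yaw 0.0 F [0.1 0.2 0.1] gap 49.4 t 3.1 q6 -1.32
(567, 158.5, 69) shift tx 1.1 ty -0.4 tz 2.1 then twist 0.000 | rows 0.1
```

Run:
```python
from meas import *
f=imaging.grab_frame("side"); save(f,"s1.png",(130,100,330,250),4)
print(ctrl.read_state()["finger_gap"])
```

```text
45.41426048973071
```

View pics/s1.png

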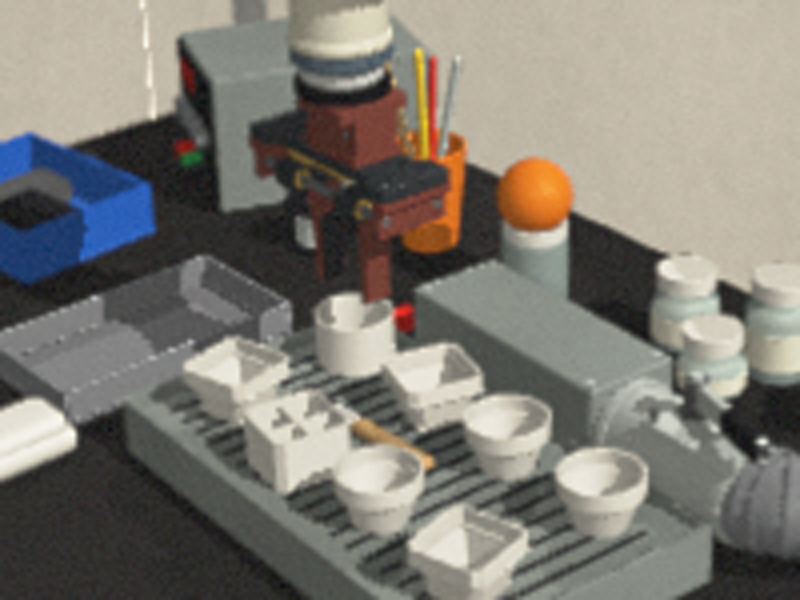

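```bash
cat >> h.py <<'E'
def project(f,P):
    T=np.linalg.inv(np.array(f["world_from_camera"])); Q=(np.c_[P,np.ones(len(P))]@T.T)[:,:3]; Q=Q*[1,-1,-1]
    return cv2.projectPoints(Q,np.zeros(3),np.zeros(3),f["mtx"],np.array([f["k1"],0,0,0,0.]))[0][:,0]
E
python3 - <<'E'
from meas import *
f=imaging.grab_frame("side"); s=ctrl.read_state(); g=s["finger_gap"]; p=s["eef_pos"]; print(g)
P=np.array([p,p+[0,g/2,0],p-[0,g/2,0],[567,158,82],[567,158,40]])
print((project(f,P)-[130,100])*4)
X=cloud(f)
# red finger points
c=f["color"].astype(int); m=(c[...,0]>c[...,1]*1.6)&(c[...,0]>40)&(X[...,2]<140)&(X[...,2]>50)&(abs(X[...,1]-158)<70)
for k in np.argsort(X[m][:,2])[:60:4]: print(X[m][k].round(1))
f=imaging.grab_frame("top"); save(f,"t1.png",(140,150,260,260),5)
print(*pots(f,70,95,(380,600,-220,240)),sep="\n")
E
```

```text
41.0874097519792
[[351.84794599 322.28106704]
 [336.57146746 313.39503317]
 [367.39261585 331.32151416]
 [350.93873859 310.60155883]
 [353.30867476 356.02690359]]
[591.8 136.4  76.7]
[591.9 136.2  80.4]
[770.2 197.7  83.7]
[797.6 170.6  84.5]
[779.8 171.7  86. ]
[776.4 173.1  86.6]
[769.2 185.9  88.2]
[780.4 172.3  89.4]
[791.7 169.3  90.7]
[788.2 170.6  91.4]
[768.7 195.9  92.5]
[799.3 167.2  92.9]
[771.8 178.4  93.8]
[794.  166.6  94.8]
[774.5 181.3  95.8]
(array([556.7,  47.9]), array([62.3, 62.4]), -15.2, 83.6, 172, (323, 292), 0.9655495875418582)
(array([551.3, -45. ]), array([63. , 62.2]), 0.1, 84.2, 128, (375, 295), 0.788217131242852)
(array([ 550.6, -147.8]), array([62.6, 60.3]), -0.9, 84.4, 116, (432, 296), 0.8044285684583966)
(array([445. , 132.5]), array([33.2, 69.3]), -19.1, 83.1, 62, (275, 355), 0.5975917907634393)
(array([435.9,  59. ]), array([62.5, 61.8]), -9.1, 83.6, 128, (316, 360), 0.963621050246332)
(array([437.1, -38.1]), array([62.1, 61.9]), -44.3, 84.3, 116, (370, 359), 0.7994887727096086)
(array([ 428.2, -146.6]), array([62.4, 62.4]), 14.2, 83.9, 153, (433, 366), 0.9630659285070646)
```

View pics/t1.png

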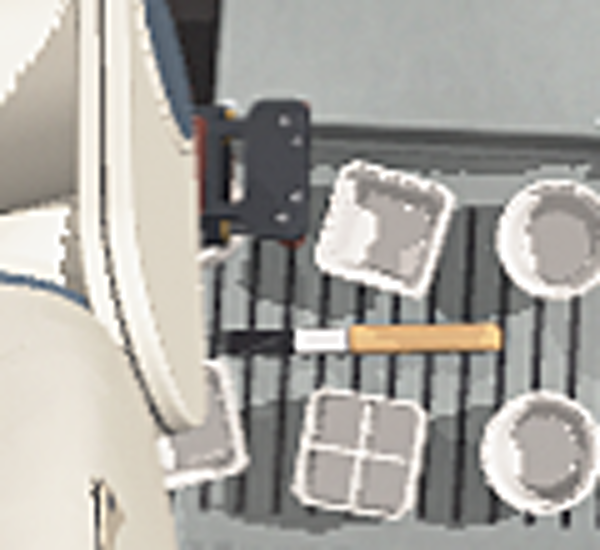

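Run:
```python
from meas import *
for n in("side","top"):
    f=imaging.grab_frame(n); X=cloud(f); s=ctrl.read_state()
    m=(X[...,2]>74)&(X[...,2]<190)&(abs(X[...,1]-158)<100)&(X[...,0]>530)&(X[...,0]<625)
    P=X[m]
    for z in range(75,190,8):
        Q=P[(P[:,2]>=z)&(P[:,2]<z+8)]
        if len(Q): print(n,z,len(Q),"x",np.percentile(Q[:,0],[2,50,98]).round(0),"y",np.percentile(Q[:,1],[2,50,98]).round(0))
print(s["q"].round(3),s["eef_pos"],s["finger_gap"])
```

```text
side 75 152 x [533. 573. 616.] y [ 62. 125. 189.]
side 83 43 x [535. 611. 616.] y [ 60. 109. 179.]
side 91 60 x [608. 615. 624.] y [ 60.  92. 134.]
side 99 10 x [556. 567. 614.] y [ 87. 154. 177.]
side 107 33 x [555. 563. 578.] y [126. 174. 186.]
side 115 34 x [555. 564. 578.] y [125. 138. 185.]
side 123 29 x [555. 564. 579.] y [126. 135. 184.]
side 131 31 x [555. 565. 578.] y [125. 173. 183.]
side 139 34 x [556. 562. 581.] y [123. 155. 188.]
side 147 33 x [557. 564. 579.] y [126. 173. 186.]
side 155 26 x [555. 561. 571.] y [124. 174. 188.]
side 163 18 x [555. 559. 563.] y [123. 137. 190.]
side 171 14 x [555. 558. 562.] y [122. 159. 188.]
side 179 31 x [538. 555. 598.] y [ 76.  82. 235.]
side 187 35 x [535. 547. 595.] y [ 75. 115. 234.]
top 75 44 x [533. 573. 610.] y [ 60.  77. 141.]
top 83 18 x [532. 551. 610.] y [ 62.  81. 143.]
top 91 79 x [609. 618. 625.] y [ 59.  78. 138.]
top 99 16 x [612. 618. 625.] y [ 60.  77. 131.]
top 179 9 x [560. 569. 578.] y [117. 118. 118.]
top 187 2 x [535. 535. 535.] y [82. 83. 84.]
[ 0.252  0.53   1.784 -0.     0.827 -1.319] [567.68869534 158.61846437  70.36496294] 29.370298127776348
```

Run:
```python
import numpy as np
X=np.load("side0.npz")["X"]
m=(abs(X[...,1]-590)<150)&(abs(X[...,0]-206)<110)&(X[...,2]>100)&(X[...,2]<420)
P=X[m]
for z in range(100,420,10):
    Q=P[(P[:,2]>=z)&(P[:,2]<z+10)]
    if len(Q): print(z,len(Q),"x",np.percentile(Q[:,0],[2,50,98]).round(0),"y",np.percentile(Q[:,1],[2,50,98]).round(0))
```

```text
210 1 x [234. 234. 234.] y [633. 633. 633.]
220 14 x [182. 193. 234.] y [535. 543. 630.]
230 28 x [180. 191. 231.] y [532. 541. 627.]
240 28 x [181. 193. 233.] y [533. 541. 631.]
250 21 x [181. 194. 233.] y [530. 538. 635.]
260 20 x [181. 190. 199.] y [528. 536. 546.]
270 21 x [180. 189. 200.] y [528. 535. 540.]
280 18 x [178. 188. 200.] y [527. 536. 541.]
290 13 x [173. 183. 195.] y [524. 533. 540.]
300 49 x [152. 181. 250.] y [502. 515. 621.]
310 75 x [151. 188. 251.] y [500. 515. 632.]
320 81 x [154. 193. 261.] y [501. 516. 666.]
330 73 x [150. 183. 261.] y [495. 509. 656.]
340 159 x [153. 190. 260.] y [496. 528. 662.]
350 50 x [176. 193. 225.] y [542. 552. 581.]
360 39 x [177. 194. 215.] y [543. 551. 587.]
370 41 x [176. 194. 212.] y [542. 551. 567.]
380 65 x [167. 195. 226.] y [539. 552. 577.]
390 82 x [168. 194. 233.] y [541. 558. 589.]
400 82 x [173. 198. 238.] y [547. 565. 602.]
410 46 x [171. 199. 232.] y [551. 560. 583.]
```

```bash
python3 -m inch '[[0.9,0,0,-40,0],[0.9,0,0,-40,0],[0.9,0,0,0,0],[0.9,0,0,0,0],[0.9,0,0,0,0],[0.9,0,0,0,0]]'
python3 - <<'E'
from meas import *
f=imaging.grab_frame("side"); X=cloud(f); s=ctrl.read_state(); print(s["eef_pos"],s["finger_gap"])
m=(X[...,2]>85)&(X[...,2]<290)&(abs(X[...,1]-158)<100)&(X[...,0]>530)&(X[...,0]<605)
P=X[m]
for z in range(85,290,8):
        Q=P[(P[:,2]>=z)&(P[:,2]<z+8)]
        if len(Q): print(z,len(Q),"x",np.percentile(Q[:,0],[2,50,98]).round(0),"y",np.percentile(Q[:,1],[2,50,98]).round(0))
E
```

```text
t: 3.82
eef_pos: [566.6, 158.4, 149.0]
ee_rot: [[-1.0, -0.0, -0.002], [-0.0, 1.0, -0.001], [0.002, -0.001, -1.0]]
wrist_force: [0.2, -0.4, -0.7]
finger_gap: 65.7
[566.5392185  158.35190614 148.78858841] 69.7360604999344
181 25 x [554. 566. 579.] y [113. 121. 197.]
189 34 x [555. 563. 578.] y [113. 156. 198.]
197 34 x [555. 566. 580.] y [112. 154. 195.]
205 31 x [554. 566. 578.] y [114. 127. 195.]
213 38 x [555. 563. 578.] y [111. 124. 198.]
221 39 x [554. 564. 579.] y [112. 188. 199.]
229 33 x [554. 562. 577.] y [109. 121. 199.]
237 36 x [556. 564. 577.] y [108. 189. 204.]
245 28 x [554. 559. 576.] y [108. 192. 204.]
253 12 x [553. 557. 577.] y [114. 194. 206.]
261 65 x [535. 562. 596.] y [ 74.  81. 233.]
269 112 x [533. 542. 599.] y [ 74. 107. 233.]
277 140 x [532. 541. 594.] y [ 75. 147. 237.]
285 74 x [534. 544. 596.] y [ 70. 115. 237.]
```

The fingertips sit about 30 mm higher than the reported TCP z in all three views (start, low and lifted). That constant offset explains the empty grasp, so I'll correct for it and regrasp.

```bash
python3 -m inch '[[0.9,0,0,35,0],[0.9,0,0,35,0],[0.9,0,0,20,0],[0.9,0,0,12,0],[0.9,0,0,10,0],[0.9,0,0,0,0],[0.5,0,0,0,0],[0.5,0,0,0,0],[0.5,0,0,0,0],[0.5,0,0,0,0],[0.5,0,0,0,0]]'
python3 - <<'E'
from meas import *
f=imaging.grab_frame("side"); save(f,"s2.png",(170,110,290,230),5)
print(ctrl.read_state()["finger_gap"])
E
```

```text
t: 4.78
eef_pos: [568.6, 158.9, 39.4]
ee_rot: [[-1.0, -0.0, 0.002], [-0.0, 1.0, 0.001], [-0.002, 0.001, -1.0]]
wrist_force: [0.1, -0.7, 3.5]
finger_gap: 63.6
63.808289974979296
```

View pics/s2.png

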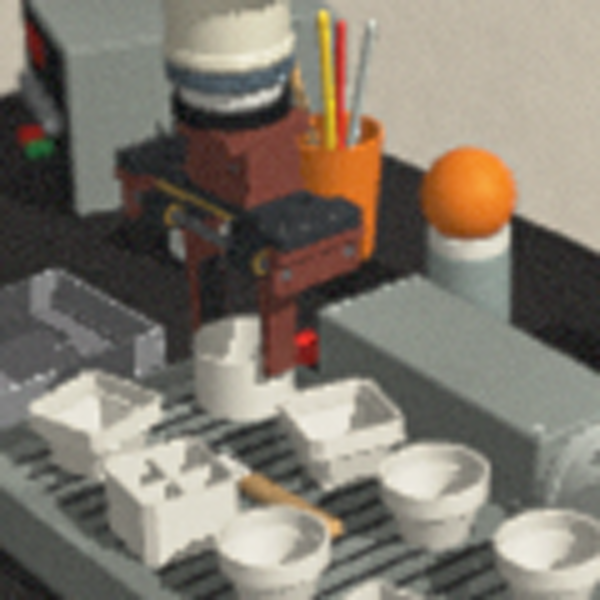

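```bash
python3 -m inch '[[0.5,0,0,-15,0],[0.5,0,0,-35,0],[0.5,0,0,-25,0],[0.5,7,34,0,0],[0.5,7,34,0,0],[0.5,7,34,0,0],[0.5,7,34,0,0],[0.5,7,34,0,0],[0.5,3,20,0,0],[0.5,0,0,0,0],[0.5,0,0,0,0]]'; python3 go.py '[(530,349.5,110,1.7),(530,349.5,4.5,1.7)]'
```

```text
t: 5.75
eef_pos: [529.0, 349.4, 113.1]
ee_rot: [[-1.0, -0.003, -0.0], [-0.003, 1.0, -0.0], [0.0, -0.0, -1.0]]
wrist_force: [-0.5, -1.2, -1.0]
finger_gap: 63.8
at [529.  349.4 113.1] yaw 0.1 F [-0.5 -1.2 -1. ] gap 63.8 t 5.8 q6 -1.01
(530, 349.5, 110) shift tx -1.0 ty 0.1 tz 3.1 then twist -0.027 | rows 0.1
(530, 349.5, 4.5) shift tx 0.0 ty 0.0 tz 105.5 then twist -0.000 | rows 2.5
```

```bash
python3 -m inch '[[0.5,0,0,35,0],[0.5,0,0,35,0],[0.5,0,0,20,0],[0.5,0,0,8,0],[0.5,0,0,8,0],[0.5,0,0,1,0],[0.5,0,0,0,0],[0.8,0,0,0,0],[0.8,0,0,0,0],[0.8,0,0,0,0]]';  python3 -m inch '[[0.85,0,0,-15,0],[0.85,0,0,-35,0],[0.85,0,0,-40,0],[0.85,0,0,-10,0]]'
python3 - <<'E'
from meas import *
f=imaging.grab_frame("top"); print(*pots(f,70,95,(380,600,-220,240)),sep="\n")
f=imaging.grab_frame("side"); print(*pots(f,38,60,(380,600,250,420)),sep="\n")
from go import plan
plan((436,59.5,110,-9),(436,59.5,39,-9))
E
```

```text
t: 6.58
eef_pos: [530.4, 349.1, 7.5]
ee_rot: [[-1.0, -0.0, 0.002], [-0.0, 1.0, 0.001], [-0.002, 0.001, -1.0]]
wrist_force: [0.7, -0.0, 0.8]
finger_gap: 70.3
t: 6.92
eef_pos: [532.6, 350.7, 112.6]
ee_rot: [[-1.0, -0.0, 0.007], [-0.0, 1.0, 0.005], [-0.007, 0.005, -1.0]]
wrist_force: [0.8, 0.1, -0.1]
finger_gap: 74.9
(array([556.2,  48. ]), array([62.2, 62.3]), -15.3, 84.4, 168, (324, 291), 0.9651477800716075)
(array([551.1, -45. ]), array([62.7, 62.3]), 0.6, 84.2, 119, (375, 295), 0.7927727952465559)
(array([ 551. , -147.8]), array([62.5, 60.7]), -0.2, 83.9, 116, (432, 295), 0.8054810251962631)
(array([448.3, 155.8]), array([62.1, 60.8]), 13.9, 83.9, 159, (261, 352), 0.9731599120044687)
(array([435.9,  58.9]), array([62.6, 61.7]), -9.1, 84.0, 128, (315, 360), 0.9640614086963483)
(array([437.2, -38. ]), array([62.1, 61.9]), -44.9, 84.1, 118, (371, 359), 0.7998921466020077)
(array([ 428.1, -146.3]), array([62.4, 62.2]), 14.1, 83.6, 159, (432, 365), 0.9692446977890983)
(array([529.3, 348.6]), array([72.7, 59.6]), -33.9, 46.8, 94, (264, 257), 0.8005761204249274)
at [531.7 350.1 109.9] yaw 0.0 F [-0.   0.1  0. ] gap 74.8 t 7.0 q6 -1.01
(436, 59.5, 110) shift tx 95.8 ty -290.5 tz -0.1 then twist 0.157 | rows 7.3
(436, 59.5, 39) shift tx 0.0 ty 0.0 tz 71.0 then twist -0.000 | rows 1.7
```

```bash
python3 -m inch '[[0.85,12,-36.3,0,0],[0.85,12,-36.3,0,0],[0.85,12,-36.3,0,0],[0.85,12,-36.3,0,0],[0.85,12,-36.3,0,0],[0.85,12,-36.3,0,0],[0.85,12,-36.3,0,0],[0.85,12,-36.3,0,0],[0.9,0,0,0,0.08],[0.9,0,0,0,0.077],[0.9,0,0,0,0],[0.9,0,0,0,0]]'; python3 go.py '[(436,59.5,39,-9)]'
```

```text
t: 8.02
eef_pos: [432.8, 58.1, 105.4]
ee_rot: [[-0.988, 0.154, -0.002], [0.154, 0.988, -0.0], [0.002, -0.0, -1.0]]
wrist_force: [-0.3, 0.4, 0.1]
finger_gap: 79.1
at [432.8  58.1 105.4] yaw -8.9 F [-0.3  0.4  0.1] gap 79.1 t 8.0 q6 -1.31
(436, 59.5, 39) shift tx -2.9 ty 1.9 tz 66.4 then twist 0.002 | rows 1.6
```

```bash
python3 -m inch '[[0.9,-3,2,25,0],[0.9,0,0,20,0],[0.9,0,0,12,0],[0.9,0,0,9,0],[0.9,0,0,0,0],[0.5,0,0,0,0],[0.5,0,0,0,0],[0.5,0,0,0,0],[0.5,0,0,0,0],[0.5,0,0,0,0]]'; python3 -m inch '[[0.5,0,0,-15,0],[0.5,0,0,-35,0],[0.5,0,0,-25,0],[0.5,0,0,0,-0.09],[0.5,0,0,0,-0.097],[0.5,0,0,0,0]]'; python3 go.py '[(426,346.5,115,1.7),(426,346.5,4.5,1.7)]'
```

```text
t: 8.85
eef_pos: [437.5, 59.9, 40.9]
ee_rot: [[-0.988, 0.156, 0.001], [0.156, 0.988, 0.0], [-0.001, 0.0, -1.0]]
wrist_force: [-0.7, 0.6, 3.2]
finger_gap: 61.6
t: 9.35
eef_pos: [437.3, 59.7, 116.1]
ee_rot: [[-0.999, -0.034, 0.002], [-0.034, 0.999, 0.0], [-0.002, 0.0, -1.0]]
wrist_force: [-0.2, 0.2, -0.8]
finger_gap: 61.7
at [437.3  59.7 116.1] yaw 1.9 F [-0.2  0.2 -0.8] gap 61.7 t 9.3 q6 -1.5
(426, 346.5, 115) shift tx 1.7 ty 287.0 tz 1.1 then twist 0.004 | rows 6.9
(426, 346.5, 4.5) shift tx 0.0 ty 0.0 tz 110.5 then twist -0.000 | rows 2.6
```

```bash
python3 -m inch '[[0.5,0,36,0,0],[0.5,0,36,0,0],[0.5,0,36,0,0],[0.5,0,36,0,0],[0.5,0,36,0,0],[0.5,0,36,0,0],[0.5,0,36,0,0],[0.5,0,35,0,0],[0.5,0,0,30,0],[0.5,0,0,30,0],[0.5,0,0,20,0],[0.5,0,0,0,0]]'; python3 go.py '[(426,346.5,4.5,1.7)]'
```

```text
t: 10.35
eef_pos: [425.3, 344.7, 31.2]
ee_rot: [[-1.0, -0.028, -0.006], [-0.028, 1.0, -0.005], [0.006, -0.005, -1.0]]
wrist_force: [-0.7, -0.9, -1.2]
finger_gap: 61.5
at [425.3 344.7  31.2] yaw 1.6 F [-0.7 -0.9 -1.2] gap 61.5 t 10.3 q6 -0.94
(426, 346.5, 4.5) shift tx -0.8 ty 1.8 tz 26.7 then twist -0.002 | rows 0.6
```

```bash
python3 -m inch '[[0.5,0,1,12,0],[0.5,0,0,8,0],[0.5,0,0,4,0],[0.5,0,0,0,0],[0.8,0,0,0,0],[0.8,0,0,0,0],[0.8,0,0,0,0]]';  python3 -m inch '[[0.85,0,0,-15,0],[0.85,0,0,-35,0],[0.85,0,0,-40,0],[0.9,0,0,-10,0],[0.9,0,0,0,0]]'
python3 - <<'E'
from meas import *
f=imaging.grab_frame("side"); print(*pots(f,38,60,(380,600,250,420)),sep="\n")
from go import plan
plan((448.4,155.7,110,13.8),(448.4,155.7,39,13.8))
E
```

```text
t: 10.93
eef_pos: [428.8, 347.9, 12.0]
ee_rot: [[-1.0, -0.03, 0.001], [-0.03, 1.0, 0.001], [-0.001, 0.001, -1.0]]
wrist_force: [0.4, -0.1, 0.4]
finger_gap: 70.0
t: 11.35
eef_pos: [430.5, 349.4, 115.1]
ee_rot: [[-1.0, -0.03, 0.006], [-0.03, 1.0, 0.005], [-0.006, 0.005, -1.0]]
wrist_force: [0.8, 0.2, 0.0]
finger_gap: 78.8
(array([529.1, 348.1]), array([70.4, 60. ]), -33.3, 46.5, 95, (264, 258), 0.831911503797301)
(array([427.9, 347.8]), array([66.6, 74.9]), 2.6, 46.3, 139, (228, 272), 0.9096659613322543)
at [429.2 348.3 112.9] yaw 1.7 F [0.3 0.4 0.1] gap 79.0 t 11.4 q6 -0.94
(448.4, 155.7, 110) shift tx -13.4 ty -193.1 tz 2.9 then twist -0.211 | rows 4.6
(448.4, 155.7, 39) shift tx 0.0 ty 0.0 tz 71.0 then twist -0.000 | rows 1.7
```

```bash
python3 -m inch '[[0.9,-2.7,-38.6,0,0],[0.9,-2.7,-38.6,0,0],[0.9,-2.7,-38.6,0,0],[0.9,-2.7,-38.6,0,0],[0.9,-2.7,-38.6,0,0],[0.9,0,0,0,-0.105],[0.9,0,0,0,-0.106],[0.9,0,0,0,0],[0.9,0,0,0,0]]'; python3 go.py '[(448.4,155.7,39,13.8)]'
```

```text
t: 12.15
eef_pos: [446.6, 154.7, 110.0]
ee_rot: [[-0.972, -0.235, -0.002], [-0.235, 0.972, -0.001], [0.002, -0.0, -1.0]]
wrist_force: [-0.6, -0.5, -0.1]
finger_gap: 79.2
at [446.6 154.7 110. ] yaw 13.6 F [-0.6 -0.5 -0.1] gap 79.2 t 12.2 q6 -1.5
(448.4, 155.7, 39) shift tx -2.0 ty 0.6 tz 71.0 then twist -0.003 | rows 1.7
```

```bash
python3 -m inch '[[0.9,-1,0.5,30,0],[0.9,0,0,20,0],[0.9,0,0,12,0],[0.9,0,0,9,0],[0.9,0,0,0,0],[0.5,0,0,0,0],[0.5,0,0,0,0],[0.5,0,0,0,0],[0.5,0,0,0,0],[0.5,0,0,0,0]]'; python3 -m inch '[[0.5,0,0,-15,0],[0.5,0,0,-35,0],[0.5,0,0,-25,0],[0.5,0,0,0,0.1],[0.5,0,0,0,0.1],[0.5,0,0,0,0.1],[0.5,0,0,0,0.103],[0.5,0,0,0,0]]'; python3 go.py '[(541.5,-345.2,115,-9.3),(541.5,-345.2,4.5,-9.3)]'
```

```text
t: 12.98
eef_pos: [449.0, 156.1, 41.0]
ee_rot: [[-0.971, -0.239, 0.001], [-0.239, 0.971, 0.001], [-0.002, 0.0, -1.0]]
wrist_force: [-0.8, 0.5, 2.7]
finger_gap: 61.6
t: 13.65
eef_pos: [448.5, 155.8, 115.7]
ee_rot: [[-0.986, 0.165, 0.001], [0.165, 0.986, 0.0], [-0.001, 0.0, -1.0]]
wrist_force: [-0.2, -1.0, -1.1]
finger_gap: 61.6
at [448.5 155.8 115.7] yaw -9.5 F [-0.2 -1.  -1.1] gap 61.6 t 13.7 q6 -1.1
(541.5, -345.2, 115) shift tx -174.4 ty -478.8 tz 0.7 then twist -0.003 | rows 12.2
(541.5, -345.2, 4.5) shift tx 0.0 ty 0.0 tz 110.5 then twist -0.000 | rows 2.6
```

```bash
python3 -m inch '[[0.5,-13.4,-36.8,0,0],[0.5,-13.4,-36.8,0,0],[0.5,-13.4,-36.8,0,0],[0.5,-13.4,-36.8,0,0],[0.5,-13.4,-36.8,0,0],[0.5,-13.4,-36.8,0,0],[0.5,-13.4,-36.8,0,0],[0.5,-13.4,-36.8,0,0],[0.5,-13.4,-36.8,0,0],[0.5,-13.4,-36.8,0,0],[0.5,-13.4,-36.8,0,0]]'>/dev/null;  python3 -m inch '[[0.5,-13.4,-36.8,0,0],[0.5,-13.4,-36.8,0,0],[0.5,0,0,20,0],[0.5,0,0,0,0],[0.5,0,0,0,0],[0.5,0,0,0,0]]'
python3 - <<'E'
from meas import *
f=imaging.grab_frame("side");save(f,"s3.png",(260,190,400,310),5)
X=cloud(f);print(*pots(f,36,60,(380,600,-415,-290)),sep="\n")
f=imaging.grab_frame("top");print(*pots(f,70,95,(380,600,-220,240)),sep="\n")
from go import plan
plan((541.5,-345.2,20.5,-9.3))
E
```

```text
t: 15.07
eef_pos: [542.8, -343.3, 95.3]
ee_rot: [[-0.987, 0.159, -0.001], [0.159, 0.987, 0.001], [0.001, 0.001, -1.0]]
wrist_force: [-0.4, -0.0, -1.0]
finger_gap: 62.0
(array([ 541.1, -346.1]), array([65.7, 67.2]), -6.8, 46.7, 229, (494, 394), 0.9205144727665466)
(array([ 428.5, -351.2]), array([65.5, 62. ]), -20.3, 47.7, 221, (450, 423), 0.8069241312079263)
(array([556.3,  48. ]), array([62.3, 62.3]), -15.7, 84.2, 160, (323, 291), 0.9656544527495786)
(array([551.3, -45. ]), array([62.6, 62.2]), 1.0, 84.1, 123, (376, 295), 0.7924503889043932)
(array([ 550.6, -147.7]), array([60.1, 62.6]), 1.2, 84.4, 118, (433, 296), 0.8069970616553973)
(array([437.1, -38. ]), array([62.2, 62. ]), -44.3, 84.4, 114, (371, 360), 0.7979419695726965)
(array([ 428.2, -146.4]), array([62.4, 62.1]), 14.2, 84.3, 156, (431, 366), 0.968266163912279)
at [ 543.5 -343.4   96. ] yaw -9.2 F [ 0.4 -0.5 -1.5] gap 61.7 t 15.2 q6 -1.99
(541.5, -345.2, 20.5) shift tx 1.7 ty -2.1 tz 75.5 then twist 0.003 | rows 1.8
```

View pics/s3.png

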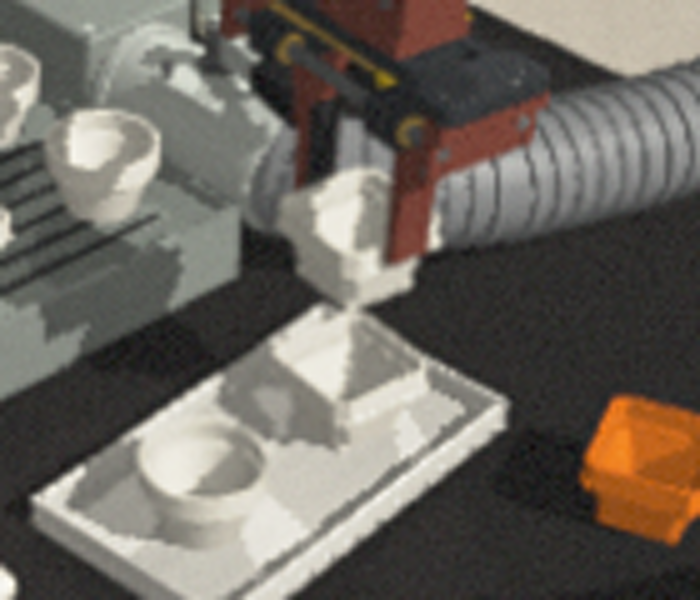

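```bash
python3 -m inch '[[0.5,1.7,-2.1,25,0],[0.5,0,0,20,0],[0.5,0,0,10,0],[0.5,0,0,7,0],[0.5,0,0,6,0],[0.5,0,0,4,0],[0.5,0,0,3,0],[0.5,0,0,0,0],[0.5,0,0,0,0]]'; python3 go.py '[(541.5,-345.2,19,-9.3)]'
```

```text
t: 15.92
eef_pos: [541.5, -346.4, 20.7]
ee_rot: [[-0.987, 0.161, 0.001], [0.161, 0.987, -0.0], [-0.001, -0.0, -1.0]]
wrist_force: [0.6, 0.2, -0.3]
finger_gap: 61.5
at [ 541.5 -346.4   20.7] yaw -9.3 F [ 0.6  0.2 -0.3] gap 61.5 t 15.9 q6 -2.0
(541.5, -345.2, 19) shift tx 0.2 ty 1.1 tz 1.7 then twist 0.001 | rows 0.0
```

```bash
python3 -m inch '[[0.5,0,0,1,0],[0.8,0,0,0,0],[0.8,0,0,0,0],[0.8,0,0,0,0],[0.8,0,0,0,0]]'; python3 -m inch '[[0.85,0,0,-10,0],[0.85,0,0,-30,0],[0.85,0,0,-40,0],[0.9,0,0,-10,0],[0.9,0,0,0,0]]';  python3 - <<'E'
from meas import *
f=imaging.grab_frame("side");print(*pots(f,36,90,(380,590,-415,-290)),sep="\n")
f=imaging.grab_frame("top");print(*pots(f,70,95,(380,600,-220,240)),sep="\n")
from go import plan
plan((428.2,-147,110,14.2),(428.2,-147,39,14.2))
E
```

```text
t: 16.33
eef_pos: [541.3, -346.3, 19.4]
ee_rot: [[-0.987, 0.161, 0.0], [0.161, 0.987, -0.0], [-0.0, -0.0, -1.0]]
wrist_force: [0.8, 0.0, -0.7]
finger_gap: 70.1
t: 16.75
eef_pos: [543.7, -347.8, 113.9]
ee_rot: [[-0.987, 0.161, 0.006], [0.161, 0.987, -0.004], [-0.007, -0.003, -1.0]]
wrist_force: [0.6, -0.3, -1.3]
finger_gap: 78.9
(array([ 541.1, -346.8]), array([69.8, 65.9]), -9.0, 59.3, 484, (494, 391), 0.8919046490472172)
(array([ 428.2, -352.2]), array([66.5, 62.6]), -9.9, 47.2, 224, (450, 423), 0.7930657638743787)
(array([556.5,  48.1]), array([62.8, 62. ]), -15.9, 84.2, 155, (323, 291), 0.9702053885762245)
(array([551.8, -45.6]), array([61.7, 63.1]), 43.7, 83.9, 115, (376, 295), 0.7915771188953259)
(array([ 550.7, -147.6]), array([60.4, 62.5]), 0.5, 84.9, 120, (432, 296), 0.8076891189565283)
(array([437.2, -38. ]), array([62.1, 61.9]), -44.7, 84.2, 123, (370, 360), 0.7988380696204508)
(array([ 428.2, -146.4]), array([62.4, 62.2]), 14.1, 83.6, 167, (432, 365), 0.9737185162186355)
at [ 541.1 -346.1  109.5] yaw -9.3 F [-0.2  0.1  0.5] gap 78.9 t 16.9 q6 -2.0
(428.2, -147, 110) shift tx 143.5 ty 178.3 tz -0.5 then twist -0.410 | rows 5.5
(428.2, -147, 39) shift tx 0.0 ty 0.0 tz 71.0 then twist -0.000 | rows 1.7
```

```bash
python3 -m inch '[[0.9,24,29.7,0,0],[0.9,24,29.7,0,0],[0.9,24,29.7,0,0],[0.9,24,29.7,0,0],[0.9,24,29.7,0,0],[0.9,24,29.7,0,0],[0.9,0,0,0,-0.102],[0.9,0,0,0,-0.102],[0.9,0,0,0,-0.103],[0.9,0,0,0,-0.103],[0.9,0,0,0,0],[0.9,0,0,0,0]]'; python3 go.py '[(428.2,-147,39,14.2)]'
```

```text
t: 17.85
eef_pos: [426.7, -146.7, 108.0]
ee_rot: [[-0.97, -0.243, -0.003], [-0.243, 0.97, 0.001], [0.002, 0.002, -1.0]]
wrist_force: [-0.1, -0.5, -0.1]
finger_gap: 79.1
at [ 426.7 -146.7  108. ] yaw 14.0 F [-0.1 -0.5 -0.1] gap 79.1 t 17.9 q6 -2.17
(428.2, -147, 39) shift tx -1.4 ty -0.7 tz 69.0 then twist -0.003 | rows 1.7
```

```bash
python3 -m inch '[[0.9,-1,-0.5,30,0],[0.9,0,0,20,0],[0.9,0,0,10,0],[0.9,0,0,9,0],[0.9,0,0,0,0],[0.5,0,0,0,0],[0.5,0,0,0,0],[0.5,0,0,0,0],[0.5,0,0,0,0],[0.5,0,0,0,0]]'; python3 -m inch '[[0.5,0,0,-15,0],[0.5,0,0,-35,0],[0.5,0,0,-25,0],[0.5,0,0,0,0.1],[0.5,0,0,0,0.1],[0.5,0,0,0,0.1],[0.5,0,0,0,0.11],[0.5,0,0,0,0]]'; python3 go.py '[(541.4,-346,115,-9.3),(541.4,-346,34.5,-9.3)]'
```

```text
t: 18.68
eef_pos: [429.6, -147.6, 41.0]
ee_rot: [[-0.969, -0.246, 0.002], [-0.246, 0.969, -0.001], [-0.001, -0.001, -1.0]]
wrist_force: [0.0, -0.7, 4.6]
finger_gap: 61.5
t: 19.35
eef_pos: [428.9, -147.3, 115.6]
ee_rot: [[-0.986, 0.165, 0.001], [0.165, 0.986, -0.0], [-0.001, -0.0, -1.0]]
wrist_force: [-0.3, -0.5, 0.6]
finger_gap: 61.7
at [ 428.9 -147.3  115.6] yaw -9.5 F [-0.3 -0.5  0.6] gap 61.7 t 19.4 q6 -1.76
(541.4, -346, 115) shift tx -143.7 ty -177.4 tz 0.6 then twist -0.003 | rows 5.5
(541.4, -346, 34.5) shift tx 0.0 ty 0.0 tz 80.5 then twist -0.000 | rows 1.9
```

```bash
python3 -m inch '[[0.5,-24,-29.6,0,0],[0.5,-24,-29.6,0,0],[0.5,-24,-29.6,0,0],[0.5,-24,-29.6,0,0],[0.5,-24,-29.6,0,0],[0.5,-24,-29.6,0,0],[0.5,0,0,25,0],[0.5,0,0,0,0],[0.5,0,0,0,0],[0.5,0,0,0,0]]'; python3 go.py '[(541.4,-346,34.5,-9.3)]'
```

```text
t: 20.18
eef_pos: [541.8, -345.1, 90.3]
ee_rot: [[-0.987, 0.159, -0.001], [0.159, 0.987, 0.001], [0.001, 0.001, -1.0]]
wrist_force: [-0.4, -0.0, 0.2]
finger_gap: 61.9
at [ 541.8 -345.1   90.3] yaw -9.2 F [-0.4 -0.   0.2] gap 61.9 t 20.2 q6 -2.0
(541.4, -346, 34.5) shift tx 0.3 ty -1.0 tz 55.8 then twist 0.002 | rows 1.3
```

```bash
python3 -m inch '[[0.5,0,-0.5,20,0],[0.5,0,0,15,0],[0.5,0,0,8,0],[0.5,0,0,6,0],[0.5,0,0,4,0],[0.5,0,0,2,0],[0.5,0,0,0,0],[0.5,0,0,0,0]]'; python3 -m inch '[[0.5,0,0,1,0],[0.8,0,0,0,0],[0.8,0,0,0,0],[0.8,0,0,0,0],[0.8,0,0,0,0]]'; python3 -m inch '[[0.85,0,0,-10,0],[0.85,0,0,-30,0],[0.85,0,0,-30,0],[0.9,0,0,-5,0],[0.9,0,0,0,0]]';  python3 - <<'E'
from meas import *
f=imaging.grab_frame("side");print(*pots(f,36,90,(380,590,-415,-290)),sep="\n")
f=imaging.grab_frame("top");print(*pots(f,70,95,(380,600,-220,240)),sep="\n")
from go import plan
plan((556.4,48,110,-15.5),(556.4,48,39,-15.5))
E
```

```text
t: 20.85
eef_pos: [542.7, -346.5, 35.8]
ee_rot: [[-0.987, 0.161, 0.001], [0.161, 0.987, -0.0], [-0.001, -0.0, -1.0]]
wrist_force: [-0.5, 0.8, -1.0]
finger_gap: 61.2
t: 21.27
eef_pos: [542.4, -346.4, 34.4]
ee_rot: [[-0.987, 0.161, 0.0], [0.161, 0.987, -0.0], [-0.0, -0.0, -1.0]]
wrist_force: [-0.0, -0.0, -0.4]
finger_gap: 70.4
t: 21.68
eef_pos: [544.1, -347.5, 112.5]
ee_rot: [[-0.987, 0.161, 0.005], [0.161, 0.987, -0.003], [-0.005, -0.002, -1.0]]
wrist_force: [0.1, -0.1, -0.5]
finger_gap: 78.8
(array([ 540.6, -346.4]), array([68.7, 66. ]), -7.4, 72.8, 684, (494, 387), 0.9221423023893339)
(array([ 428.8, -352.1]), array([65.7, 62.8]), -16.8, 47.7, 226, (450, 423), 0.7951703961990256)
(array([556.4,  48. ]), array([62.3, 61.9]), -15.5, 83.8, 157, (322, 292), 0.968759695836501)
(array([551. , -45.1]), array([62.6, 62.5]), 2.6, 84.1, 121, (376, 295), 0.790533962853563)
(array([ 550.8, -147.6]), array([62.3, 60.2]), -0.3, 83.9, 114, (432, 296), 0.8077506552680584)
(array([437.2, -38.1]), array([62.2, 61.9]), -44.3, 84.5, 106, (370, 360), 0.7980180769165148)
at [ 542.1 -346.2  109.2] yaw -9.3 F [-0.2 -0.4 -0.2] gap 78.7 t 21.8 q6 -2.0
(556.4, 48, 110) shift tx 49.4 ty 391.3 tz -0.8 then twist 0.109 | rows 9.5
(556.4, 48, 39) shift tx 0.0 ty 0.0 tz 71.0 then twist -0.000 | rows 1.7
```

```bash
python3 -m inch '[[0.9,5,39.1,0,0],[0.9,5,39.1,0,0],[0.9,5,39.1,0,0],[0.9,5,39.1,0,0],[0.9,5,39.1,0,0],[0.9,5,39.1,0,0],[0.9,5,39.1,0,0],[0.9,5,39.1,0,0],[0.9,5,39.1,0,0],[0.9,5,39.1,0,0],[0.9,0,0,0,0.1],[0.9,0,0,0,0.01]]'; python3 -m inch '[[0.9,0,0,0,0],[0.9,0,0,0,0]]'; python3 go.py '[(556.4,48,39,-15.5)]'
```

```text
t: 22.78
eef_pos: [554.6, 49.8, 107.7]
ee_rot: [[-0.963, 0.268, -0.003], [0.268, 0.963, -0.0], [0.003, -0.001, -1.0]]
wrist_force: [-0.7, 0.4, -0.3]
finger_gap: 79.0
t: 22.95
eef_pos: [555.3, 46.8, 108.4]
ee_rot: [[-0.964, 0.267, -0.002], [0.267, 0.964, -0.0], [0.002, -0.001, -1.0]]
wrist_force: [1.0, 0.5, -0.3]
finger_gap: 78.8
at [555.3  46.8 108.4] yaw -15.5 F [ 1.   0.5 -0.3] gap 78.8 t 22.9 q6 -1.24
(556.4, 48, 39) shift tx -0.7 ty 1.5 tz 69.4 then twist 0.000 | rows 1.7
```

```bash
python3 -m inch '[[0.9,0,1,30,0],[0.9,0,0,20,0],[0.9,0,0,10,0],[0.9,0,0,9,0],[0.9,0,0,0,0],[0.5,0,0,0,0],[0.5,0,0,0,0],[0.5,0,0,0,0],[0.5,0,0,0,0],[0.5,0,0,0,0]]'; python3 -m inch '[[0.5,0,0,-15,0],[0.5,0,0,-35,0],[0.5,0,0,-25,0],[0.5,0,0,-5,-0.109],[0.5,0,0,0,0],[0.5,0,0,0,0]]'; python3 go.py '[(541.4,-346.2,120,-9.3),(541.4,-346,48.5,-9.3)]'
```

```text
t: 23.78
eef_pos: [557.1, 48.6, 41.2]
ee_rot: [[-0.963, 0.268, 0.002], [0.268, 0.963, -0.0], [-0.002, 0.0, -1.0]]
wrist_force: [0.0, -0.8, 4.5]
finger_gap: 61.9
t: 24.28
eef_pos: [556.2, 48.7, 120.6]
ee_rot: [[-0.986, 0.164, 0.001], [0.164, 0.986, 0.0], [-0.001, 0.0, -1.0]]
wrist_force: [0.8, -0.8, -0.5]
finger_gap: 61.5
at [556.2  48.7 120.6] yaw -9.5 F [ 0.8 -0.8 -0.5] gap 61.5 t 24.3 q6 -1.34
(541.4, -346.2, 120) shift tx -50.3 ty -392.0 tz 0.6 then twist -0.003 | rows 9.5
(541.4, -346, 48.5) shift tx 0.0 ty 0.2 tz 71.5 then twist -0.000 | rows 1.7
```

```bash
python3 -m inch '[[0.5,-5,-39.2,0,0],[0.5,-5,-39.2,0,0],[0.5,-5,-39.2,0,0],[0.5,-5,-39.2,0,0],[0.5,-5,-39.2,0,0],[0.5,-5,-39.2,0,0],[0.5,-5,-39.2,0,0],[0.5,-5,-39.2,0,0],[0.5,-5,-39.2,0,0],[0.5,-5,-39.2,0,0],[0.5,0,0,0,0],[0.5,0,0,0,0]]'; python3 -m inch '[[0.5,0,0,15,0],[0.5,0,0,0,0],[0.5,0,0,0,0]]'; python3 go.py '[(541.4,-346,48.5,-9.3)]'
```

```text
t: 25.28
eef_pos: [540.7, -347.7, 118.4]
ee_rot: [[-0.986, 0.168, -0.002], [0.168, 0.986, 0.001], [0.002, 0.001, -1.0]]
wrist_force: [0.5, -0.4, -0.6]
finger_gap: 61.4
t: 25.53
eef_pos: [541.0, -344.2, 103.7]
ee_rot: [[-0.987, 0.162, -0.003], [0.162, 0.987, 0.002], [0.004, 0.002, -1.0]]
wrist_force: [0.4, 1.2, -0.2]
finger_gap: 61.6
at [ 541.  -344.2  103.7] yaw -9.3 F [ 0.4  1.2 -0.2] gap 61.6 t 25.5 q6 -1.99
(541.4, -346, 48.5) shift tx -0.7 ty -1.7 tz 55.2 then twist -0.000 | rows 1.3
```

```bash
python3 -m inch '[[0.5,0,-1,20,0],[0.5,0,0,15,0],[0.5,0,0,8,0],[0.5,0,0,6,0],[0.5,0,0,3,0],[0.5,0,0,2,0],[0.5,0,0,0,0],[0.5,0,0,0,0]]'; python3 -m inch '[[0.5,0,0,1,0],[0.8,0,0,0,0],[0.8,0,0,0,0],[0.8,0,0,0,0],[0.8,0,0,0,0]]'; python3 -m inch '[[0.85,0,0,-10,0],[0.85,0,0,-30,0],[0.85,0,0,-30,0],[0.9,0,0,0,0],[0.9,0,0,0,0]]';  python3 - <<'E'
from meas import *
f=imaging.grab_frame("side");print(*pots(f,36,110,(380,590,-415,-290)),sep="\n")
f=imaging.grab_frame("top");print(*pots(f,70,95,(380,600,-220,240)),sep="\n")
from go import plan
plan((551,-146.5,115,-9.3),(551,-146.5,39,-9.3))
E
```

```text
t: 26.2
eef_pos: [542.3, -347.5, 51.8]
ee_rot: [[-0.987, 0.162, 0.001], [0.162, 0.987, -0.0], [-0.001, -0.0, -1.0]]
wrist_force: [0.4, 0.2, -0.5]
finger_gap: 62.1
t: 26.62
eef_pos: [542.0, -347.4, 50.4]
ee_rot: [[-0.987, 0.162, 0.0], [0.162, 0.987, -0.0], [-0.0, -0.0, -1.0]]
wrist_force: [-0.4, 0.3, -0.4]
finger_gap: 70.0
t: 27.03
eef_pos: [543.3, -348.3, 123.0]
ee_rot: [[-0.987, 0.162, 0.004], [0.162, 0.987, -0.003], [-0.004, -0.002, -1.0]]
wrist_force: [0.1, 0.4, -0.9]
finger_gap: 78.6
(array([ 540.1, -348.1]), array([65.8, 68.3]), -7.8, 85.5, 819, (495, 384), 0.9276317461013562)
(array([ 428.5, -351.2]), array([67.2, 62.5]), -9.7, 47.7, 220, (450, 423), 0.7790342745188166)
(array([551.8, -45.5]), array([61.6, 63.3]), -44.4, 84.2, 124, (375, 295), 0.7924961328526378)
(array([ 550.6, -147.9]), array([60.5, 62.8]), 0.4, 84.0, 125, (432, 296), 0.8025412886506071)
(array([437.1, -38.1]), array([62.2, 61.9]), -44.2, 84.0, 118, (370, 360), 0.7988394717771384)
at [ 541.5 -347.1  120.1] yaw -9.3 F [-0.1  0.8 -0.6] gap 78.9 t 27.1 q6 -2.0
(551, -146.5, 115) shift tx 23.1 ty 199.5 tz 5.1 then twist -0.001 | rows 4.8
(551, -146.5, 39) shift tx 0.0 ty 0.0 tz 76.0 then twist -0.000 | rows 1.8
```

```bash
python3 -m inch '[[0.9,4.7,39.4,0,0],[0.9,4.7,39.4,0,0],[0.9,4.7,39.4,0,0],[0.9,4.7,39.4,0,0],[0.9,4.7,39.4,0,0],[0.9,0,0,10,0],[0.9,0,0,0,0],[0.9,0,0,0,0]]'; python3 go.py '[(551,-148.2,39,-9.3)]'
```

```text
t: 27.8
eef_pos: [549.7, -148.9, 109.0]
ee_rot: [[-0.987, 0.161, -0.003], [0.161, 0.987, 0.0], [0.003, 0.0, -1.0]]
wrist_force: [0.0, 0.2, -0.7]
finger_gap: 79.2
at [ 549.7 -148.9  109. ] yaw -9.3 F [ 0.   0.2 -0.7] gap 79.2 t 27.8 q6 -1.69
(551, -148.2, 39) shift tx -1.2 ty 0.9 tz 70.0 then twist 0.000 | rows 1.7
```

```bash
python3 -m inch '[[0.9,0,0.5,30,0],[0.9,0,0,20,0],[0.9,0,0,10,0],[0.9,0,0,9,0],[0.9,0,0,0,0],[0.5,0,0,0,0],[0.5,0,0,0,0],[0.5,0,0,0,0],[0.5,0,0,0,0],[0.5,0,0,0,0]]'; python3 -m inch '[[0.5,0,0,-15,0],[0.5,0,0,-35,0],[0.5,0,0,-25,0],[0.5,0,0,0,0],[0.5,0,0,0,0]]'; python3 go.py '[(428.3,-351.2,115,-9.3),(428.3,-351.2,20.5,-9.3)]'
```

```text
t: 28.63
eef_pos: [551.5, -148.9, 42.2]
ee_rot: [[-0.987, 0.162, 0.002], [0.162, 0.987, -0.001], [-0.002, -0.0, -1.0]]
wrist_force: [-1.2, -0.8, 4.1]
finger_gap: 62.4
t: 29.05
eef_pos: [551.8, -148.8, 117.9]
ee_rot: [[-0.987, 0.162, 0.003], [0.162, 0.987, -0.001], [-0.004, -0.0, -1.0]]
wrist_force: [0.4, -0.1, -0.9]
finger_gap: 62.8
at [ 551.8 -148.8  117.9] yaw -9.3 F [ 0.4 -0.1 -0.9] gap 62.8 t 29.1 q6 -1.69
(428.3, -351.2, 115) shift tx 89.1 ty -219.7 tz 2.9 then twist -0.000 | rows 5.7
(428.3, -351.2, 20.5) shift tx 0.0 ty 0.0 tz 94.5 then twist -0.000 | rows 2.3
```

```bash
python3 -m inch '[[0.5,14.9,-36.6,0,0],[0.5,14.9,-36.6,0,0],[0.5,14.9,-36.6,0,0],[0.5,14.9,-36.6,0,0],[0.5,14.9,-36.6,0,0],[0.5,14.9,-36.6,0,0],[0.5,0,0,25,0],[0.5,0,0,10,0],[0.5,0,0,0,0],[0.5,0,0,0,0]]'; python3 go.py '[(428.3,-351.2,20.5,-9.3)]'
python3 - <<'E'
from meas import *
f=imaging.grab_frame("side");save(f,"s4.png",(240,190,380,310),5)
E
```

```text
t: 29.88
eef_pos: [426.3, -349.2, 79.9]
ee_rot: [[-0.987, 0.161, -0.003], [0.161, 0.987, 0.003], [0.003, 0.002, -1.0]]
wrist_force: [0.2, 0.0, -0.2]
finger_gap: 62.8
at [ 426.3 -349.2   79.9] yaw -9.3 F [ 0.2  0.  -0.2] gap 62.8 t 29.9 q6 -2.12
(428.3, -351.2, 20.5) shift tx -2.3 ty -1.7 tz 59.4 then twist 0.000 | rows 1.4
```

View pics/s4.png

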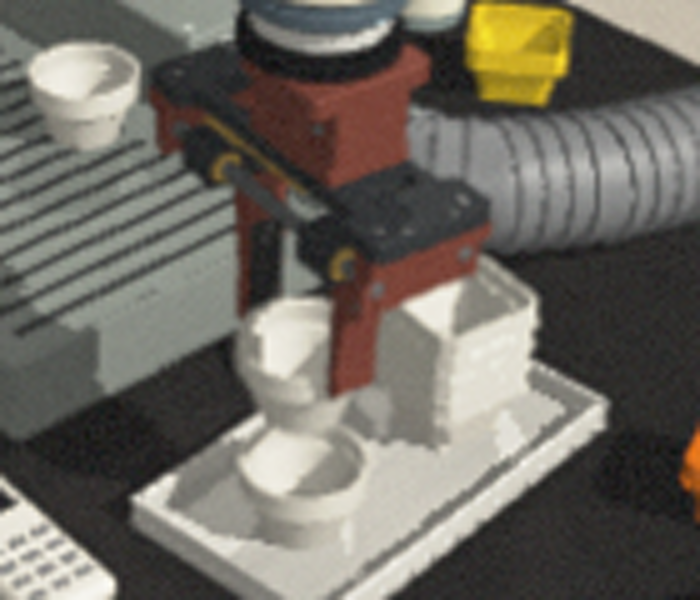

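The held round pot is above round_base at about (300,470) in the crop. The square stack at (470,350) shows four rims at even steps. I'll insert the pot.

```bash
python3 -m inch '[[0.5,-1,-1,20,0],[0.5,0,0,15,0],[0.5,0,0,8,0],[0.5,0,0,6,0],[0.5,0,0,4,0],[0.5,0,0,3,0],[0.5,0,0,1,0],[0.5,0,0,0,0],[0.5,0,0,0,0]]'; python3 -m inch '[[0.5,0,0,1,0],[0.8,0,0,0,0],[0.8,0,0,0,0],[0.8,0,0,0,0],[0.8,0,0,0,0]]'; python3 -m inch '[[0.85,0,0,-10,0],[0.85,0,0,-30,0],[0.85,0,0,-40,0],[0.9,0,0,-15,0],[0.9,0,0,0,0]]';  python3 - <<'E'
from meas import *
f=imaging.grab_frame("side");print(*pots(f,36,110,(380,590,-415,-290)),sep="\n")
f=imaging.grab_frame("top");print(*pots(f,70,95,(380,600,-220,240)),sep="\n")
from go import plan
plan((437.2,-38.5,115,-9.3),(437.2,-38.5,39,-9.3))
E
```

```text
t: 30.68
eef_pos: [428.0, -352.2, 24.7]
ee_rot: [[-0.987, 0.162, 0.001], [0.162, 0.987, -0.0], [-0.001, -0.0, -1.0]]
wrist_force: [-0.3, -0.4, 0.2]
finger_gap: 62.7
t: 31.1
eef_pos: [427.8, -352.1, 23.4]
ee_rot: [[-0.987, 0.162, 0.0], [0.162, 0.987, -0.0], [-0.0, -0.0, -1.0]]
wrist_force: [-0.8, -0.3, 1.2]
finger_gap: 70.1
t: 31.52
eef_pos: [430.1, -354.0, 123.0]
ee_rot: [[-0.987, 0.162, 0.006], [0.162, 0.987, -0.005], [-0.007, -0.004, -1.0]]
wrist_force: [-0.3, -0.0, -0.6]
finger_gap: 78.8
(array([ 540.3, -348.9]), array([64.7, 70.2]), -6.6, 85.0, 780, (496, 385), 0.9218128875056983)
(array([ 427.1, -352.8]), array([68.1, 61.6]), -29.0, 59.6, 449, (450, 420), 0.7894731001868278)
(array([551.7, -45.4]), array([61.4, 62.9]), 44.9, 84.5, 114, (375, 295), 0.7966594319101068)
(array([437.2, -38. ]), array([62.2, 62. ]), -44.8, 83.7, 120, (371, 360), 0.794484881759593)
at [ 428.  -352.2  119.1] yaw -9.3 F [ 0.3 -0.1 -1.1] gap 79.4 t 31.6 q6 -2.12
(437.2, -38.5, 115) shift tx 41.7 ty 311.0 tz 4.1 then twist -0.000 | rows 7.5
(437.2, -38.5, 39) shift tx 0.0 ty 0.0 tz 76.0 then twist -0.000 | rows 1.8
```

```bash
python3 -m inch '[[0.9,5.2,38.8,0,0],[0.9,5.2,38.8,0,0],[0.9,5.2,38.8,0,0],[0.9,5.2,38.8,0,0],[0.9,5.2,38.8,0,0],[0.9,5.2,38.8,0,0],[0.9,5.2,38.8,0,0],[0.9,5.2,38.8,0,0],[0.9,0,0,10,0],[0.9,0,0,0,0],[0.9,0,0,0,0]]'; python3 go.py '[(437.2,-38.5,39,-9.3)]'
```

```text
t: 32.53
eef_pos: [435.6, -38.5, 107.0]
ee_rot: [[-0.987, 0.161, -0.003], [0.161, 0.987, 0.0], [0.003, -0.0, -1.0]]
wrist_force: [-0.0, -0.1, 0.2]
finger_gap: 78.6
at [435.6 -38.5 107. ] yaw -9.2 F [-0.  -0.1  0.2] gap 78.6 t 32.5 q6 -1.52
(437.2, -38.5, 39) shift tx -1.6 ty 0.3 tz 68.0 then twist 0.001 | rows 1.6
```

```bash
python3 -m inch '[[0.9,-1,0,30,0],[0.9,0,0,20,0],[0.9,0,0,9,0],[0.9,0,0,8,0],[0.9,0,0,0,0],[0.5,0,0,0,0],[0.5,0,0,0,0],[0.5,0,0,0,0],[0.5,0,0,0,0],[0.5,0,0,0,0]]'; python3 -m inch '[[0.5,0,0,-15,0],[0.5,0,0,-35,0],[0.5,0,0,-25,0],[0.5,0,0,0,0],[0.5,0,0,0,0]]'; python3 go.py '[(428,-352,115,-9.3),(428,-352,34.5,-9.3)]'
```

```text
t: 33.37
eef_pos: [438.7, -39.3, 42.0]
ee_rot: [[-0.987, 0.162, 0.002], [0.162, 0.987, -0.0], [-0.002, -0.0, -1.0]]
wrist_force: [-0.4, -2.2, 4.1]
finger_gap: 63.3
t: 33.78
eef_pos: [439.1, -39.1, 117.5]
ee_rot: [[-0.987, 0.162, 0.004], [0.162, 0.987, -0.0], [-0.004, 0.0, -1.0]]
wrist_force: [0.9, 0.4, -0.9]
finger_gap: 63.3
at [439.1 -39.1 117.5] yaw -9.3 F [ 0.9  0.4 -0.9] gap 63.3 t 33.8 q6 -1.52
(428, -352, 115) shift tx -39.7 ty -310.6 tz 2.5 then twist -0.000 | rows 7.5
(428, -352, 34.5) shift tx 0.0 ty 0.0 tz 80.5 then twist -0.000 | rows 1.9
```

```bash
python3 -m inch '[[0.5,-5,-38.9,0,0],[0.5,-5,-38.9,0,0],[0.5,-5,-38.9,0,0],[0.5,-5,-38.9,0,0],[0.5,-5,-38.9,0,0],[0.5,-5,-38.9,0,0],[0.5,-5,-38.9,0,0],[0.5,-5,-38.9,0,0],[0.5,0,0,20,0],[0.5,0,0,0,0],[0.5,0,0,0,0]]'; python3 go.py '[(428.5,-352,36,-9.3)]'
```

```text
t: 34.7
eef_pos: [425.0, -351.1, 93.9]
ee_rot: [[-0.987, 0.163, -0.004], [0.163, 0.987, 0.004], [0.005, 0.003, -1.0]]
wrist_force: [0.0, -0.0, -0.7]
finger_gap: 63.1
at [ 425.  -351.1   93.9] yaw -9.4 F [ 0.  -0.  -0.7] gap 63.1 t 34.7 q6 -2.12
(428.5, -352, 36) shift tx -3.6 ty -0.3 tz 57.9 then twist -0.001 | rows 1.4
```

```bash
python3 -m inch '[[0.5,-1.5,0,20,0],[0.5,0,0,15,0],[0.5,0,0,8,0],[0.5,0,0,6,0],[0.5,0,0,4,0],[0.5,0,0,2,0],[0.5,0,0,0,0],[0.5,0,0,0,0]]'; python3 -m inch '[[0.5,0,0,1,0],[0.8,0,0,0,0],[0.8,0,0,0,0],[0.8,0,0,0,0],[0.8,0,0,0,0]]'; python3 -m inch '[[0.85,0,0,-10,0],[0.85,0,0,-30,0],[0.85,0,0,-40,0],[0.9,0,0,0,0],[0.9,0,0,0,0]]';  python3 - <<'E'
from meas import *
f=imaging.grab_frame("side");print(*pots(f,36,110,(380,590,-415,-290)),sep="\n")
f=imaging.grab_frame("top");print(*pots(f,70,95,(380,600,-220,240)),sep="\n")
from go import plan
plan((551.7,-46,115,-9.3),(551.7,-46,39,-9.3))
E
```

```text
t: 35.37
eef_pos: [428.8, -353.0, 41.7]
ee_rot: [[-0.987, 0.162, 0.001], [0.162, 0.987, -0.0], [-0.001, -0.0, -1.0]]
wrist_force: [-0.1, 0.0, -0.4]
finger_gap: 63.0
t: 35.78
eef_pos: [428.6, -353.1, 40.4]
ee_rot: [[-0.987, 0.162, 0.0], [0.162, 0.987, -0.0], [-0.0, -0.0, -1.0]]
wrist_force: [-0.3, 0.4, 0.1]
finger_gap: 70.2
t: 36.2
eef_pos: [430.0, -354.2, 123.2]
ee_rot: [[-0.987, 0.162, 0.004], [0.162, 0.987, -0.004], [-0.005, -0.003, -1.0]]
wrist_force: [-0.4, -0.0, 0.1]
finger_gap: 78.8
(array([ 540.7, -348.4]), array([64.6, 68.5]), -7.3, 84.7, 770, (496, 385), 0.9302574821528138)
(array([ 427.5, -353. ]), array([66.9, 61.5]), 38.3, 72.7, 619, (450, 417), 0.8177613704080718)
(array([551.2, -45. ]), array([62.6, 62.3]), 0.0, 84.1, 116, (375, 294), 0.7931036555762868)
at [ 428.2 -352.7  120.2] yaw -9.3 F [ 0.3  0.1 -1.2] gap 78.7 t 36.3 q6 -2.12
(551.7, -46, 115) shift tx -72.2 ty 322.6 tz 5.2 then twist -0.001 | rows 7.9
(551.7, -46, 39) shift tx 0.0 ty 0.0 tz 76.0 then twist -0.000 | rows 1.8
```

```bash
python3 -m inch '[[0.9,-9,40.2,0,0],[0.9,-9,40.2,0,0],[0.9,-9,40.2,0,0],[0.9,-9,40.2,0,0],[0.9,-9,40.2,0,0],[0.9,-9,40.2,0,0],[0.9,-9,40.2,0,0],[0.9,-9,40.2,0,0],[0.9,0,0,10,0],[0.9,0,0,0,0],[0.9,0,0,0,0]]'; python3 go.py '[(551.7,-46,39,-9.3)]'
```

```text
t: 37.22
eef_pos: [549.9, -47.2, 108.5]
ee_rot: [[-0.987, 0.161, -0.004], [0.161, 0.987, 0.0], [0.004, -0.0, -1.0]]
wrist_force: [-0.2, -0.6, -0.0]
finger_gap: 79.0
at [549.9 -47.2 108.5] yaw -9.3 F [-0.2 -0.6 -0. ] gap 79.0 t 37.2 q6 -1.52
(551.7, -46, 39) shift tx -1.6 ty 1.4 tz 69.5 then twist 0.001 | rows 1.7
```

```bash
python3 -m inch '[[0.9,0,1,30,0],[0.9,0,0,20,0],[0.9,0,0,10,0],[0.9,0,0,9,0],[0.9,0,0,0,0],[0.5,0,0,0,0],[0.5,0,0,0,0],[0.5,0,0,0,0],[0.5,0,0,0,0],[0.5,0,0,0,0]]'; python3 -m inch '[[0.5,0,0,-15,0],[0.5,0,0,-35,0],[0.5,0,0,-30,0],[0.5,0,0,0,0],[0.5,0,0,0,0]]'; python3 go.py '[(428,-352.5,125,-9.3)]'
```

```text
t: 38.05
eef_pos: [552.6, -46.5, 42.2]
ee_rot: [[-0.987, 0.162, 0.002], [0.162, 0.987, -0.0], [-0.002, -0.0, -1.0]]
wrist_force: [-0.4, -1.3, 5.2]
finger_gap: 63.1
t: 38.47
eef_pos: [553.2, -46.2, 123.2]
ee_rot: [[-0.987, 0.162, 0.004], [0.162, 0.987, -0.0], [-0.004, 0.0, -1.0]]
wrist_force: [-0.3, 1.3, -1.2]
finger_gap: 62.7
at [553.2 -46.2 123.2] yaw -9.3 F [-0.3  1.3 -1.2] gap 62.7 t 38.5 q6 -1.51
(428, -352.5, 125) shift tx 73.9 ty -322.5 tz -1.8 then twist -0.000 | rows 7.9
```

```bash
python3 -m inch '[[0.5,9.2,-40.3,0,0],[0.5,9.2,-40.3,0,0],[0.5,9.2,-40.3,0,0],[0.5,9.2,-40.3,0,0],[0.5,9.2,-40.3,0,0],[0.5,9.2,-40.3,0,0],[0.5,9.2,-40.3,0,0],[0.5,9.2,-40.3,0,0],[0.5,0,0,15,0],[0.5,0,0,0,0],[0.5,0,0,0,0]]'; python3 go.py '[(428.5,-352,50,-9.3)]'
```

```text
t: 39.38
eef_pos: [425.4, -351.3, 104.5]
ee_rot: [[-0.987, 0.163, -0.003], [0.163, 0.987, 0.003], [0.004, 0.003, -1.0]]
wrist_force: [-0.3, -0.8, -0.6]
finger_gap: 62.9
at [ 425.4 -351.3  104.5] yaw -9.4 F [-0.3 -0.8 -0.6] gap 62.9 t 39.4 q6 -2.12
(428.5, -352, 50) shift tx -3.2 ty -0.2 tz 54.5 then twist -0.002 | rows 1.3
```

Meanwhile, after placing, I'll measure the lever.

```bash
python3 -m inch '[[0.5,-1.3,0,20,0],[0.5,0,0,13,0],[0.5,0,0,8,0],[0.5,0,0,6,0],[0.5,0,0,3,0],[0.5,0,0,2,0],[0.5,0,0,0,0],[0.5,0,0,0,0]]'; python3 -m inch '[[0.5,0,0,1,0],[0.8,0,0,0,0],[0.8,0,0,0,0],[0.8,0,0,0,0],[0.8,0,0,0,0]]'; python3 -m inch '[[0.85,0,0,-10,0],[0.85,0,0,-30,0],[0.85,0,0,-40,0],[0.5,0,0,-20,0],[0.2,0,0,0,0]]';  python3 - <<'E'
from meas import *
f=imaging.grab_frame("side");print(*pots(f,36,110,(380,590,-415,-290)),sep="\n")
print(*pots(f,38,60,(380,600,250,420)),sep="\n"); save(f,"s5.png",(150,120,400,310),3)
f=imaging.grab_frame("top");print(*pots(f,70,95,(380,600,-220,240)),sep="\n")
X=cloud(f);c=f["color"].astype(int)
m=(X[...,2]>98)&(X[...,2]<140)&(X[...,0]>590)&(X[...,0]<720)&(X[...,1]>-280)&(X[...,1]<-110)
d=m&(c.max(-1)<70); print("dark",X[d].round(0).tolist()[::2])
h=m&(X[...,2]>105); P=X[h]; print(len(P),P[:,:].min(0),P.max(0)); 
print(cv2.fitLine(P[:,:2].astype(np.float32),cv2.DIST_HUBER,0,.01,.01).ravel())
for k in range(0,len(P),6): print(P[k].round(0),end=" ")
save(f,"t5.png",(260,140,345,205),8)
from go import plan; plan()
E
```

```text
t: 40.05
eef_pos: [428.6, -352.8, 54.7]
ee_rot: [[-0.987, 0.162, 0.001], [0.162, 0.987, -0.0], [-0.001, -0.0, -1.0]]
wrist_force: [-0.9, 0.1, -0.6]
finger_gap: 62.6
t: 40.47
eef_pos: [428.3, -352.8, 53.4]
ee_rot: [[-0.987, 0.162, 0.0], [0.162, 0.987, -0.0], [-0.0, -0.0, -1.0]]
wrist_force: [0.4, 0.8, -0.4]
finger_gap: 70.5
t: 40.88
eef_pos: [430.8, -355.0, 158.9]
ee_rot: [[-0.987, 0.162, 0.007], [0.162, 0.987, -0.006], [-0.008, -0.005, -1.0]]
wrist_force: [1.6, -0.5, 0.6]
finger_gap: 64.7
(array([ 484.8, -349.2]), array([181.6,  71.6]), 1.0, 85.4, 1563, (474, 398), 0.8978689028600408)
(array([529.4, 349.4]), array([74.1, 60.3]), -34.0, 46.4, 91, (264, 258), 0.8187355142179732)
(array([428.6, 347.1]), array([67. , 74.2]), 5.4, 47.0, 144, (228, 272), 0.8907442189977106)

dark [[645.0, -146.0, 121.0], [641.0, -145.0, 125.0], [638.0, -142.0, 127.0], [640.0, -142.0, 104.0], [636.0, -145.0, 126.0], [634.0, -144.0, 108.0], [632.0, -149.0, 118.0], [632.0, -154.0, 118.0], [631.0, -201.0, 123.0], [632.0, -153.0, 104.0], [628.0, -198.0, 125.0], [629.0, -203.0, 124.0], [629.0, -209.0, 125.0], [6
[... 1398 characters left out ...]
] [ 636. -143.  121.] [ 636. -158.  127.] [ 636. -174.  126.] [ 633. -153.  124.] [ 633. -169.  125.] [ 634. -185.  123.] [ 634. -160.  108.] [ 630. -174.  127.] [ 631. -190.  126.] [ 631. -150.  106.] [ 629. -180.  121.] [ 629. -196.  121.] [ 629. -211.  124.] [ 626. -185.  122.] [ 626. -200.  126.] [ 626. -216.  125.] [ 623. -193.  125.] [ 623. -208.  128.] [ 623. -224.  125.] [ 621. -198.  123.] [ 620. -214.  126.] [ 621. -229.  126.] [ 620. -199.  115.] [ 618. -214.  125.] [ 618. -229.  126.] [ 616. -209.  118.] [ 615. -224.  124.] [ 615. -214.  109.] [ 613. -227.  125.] [ 613. -224.  109.] [ 609. -139.  109.] at [ 428.6 -353.   154.5] yaw -9.3 F [-0.6 -0.5  0.4] gap 56.9 t 41.0 q6 -2.12
```

View pics/t5.png

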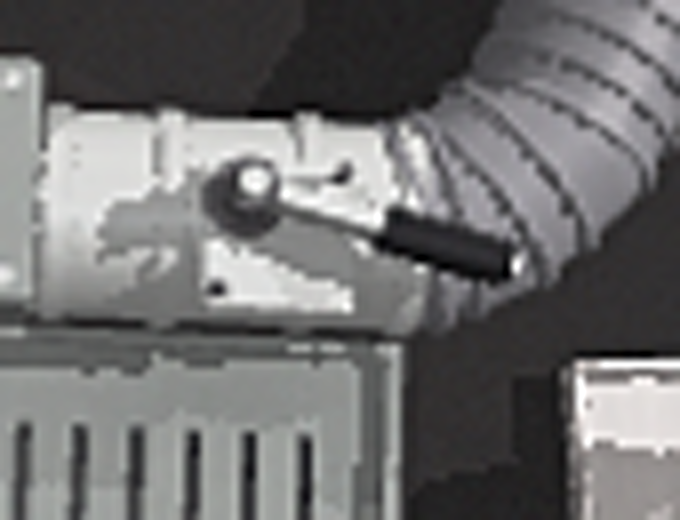

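View pics/s5.png

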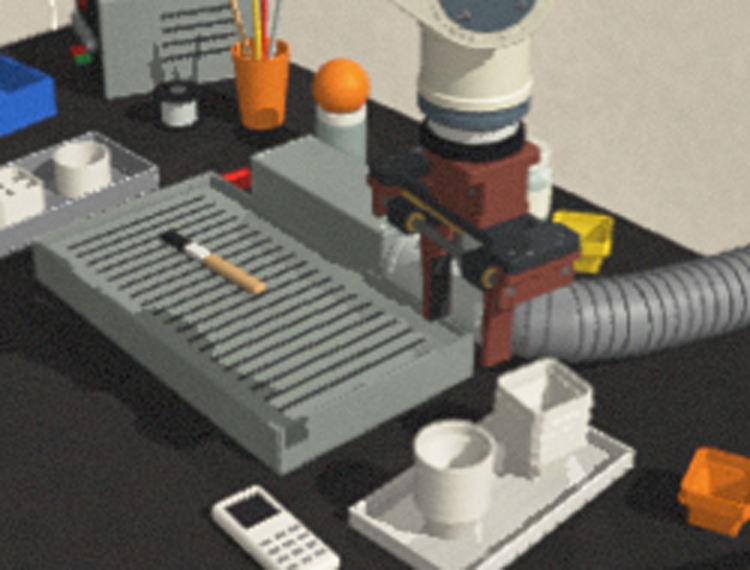

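Plate is clear, both stacks are regular, and both odd pots stand in the bin (upper left). The lever currently lies about 15° off the duct: hinge near (639,-147), grip middle near (620,-214), grip top about 125 mm. I'll push it with closed fingers from its far side.

```bash
python3 go.py '[(650,-221,150,-9.3)]'
python3 - <<'E'
from meas import *
f=imaging.grab_frame("top"); X=cloud(f)
for nm,(a,b,c,d) in dict(sq=(500,585,-400,-300),rd=(390,470,-400,-305)).items():
  for n in("side","top"):
    f=imaging.grab_frame(n); X=cloud(f); m=(X[...,0]>a)&(X[...,0]<b)&(X[...,1]>c)&(X[...,1]<d)&(X[...,2]<110)&(X[...,2]>78)
    print(nm,n,m.sum(),np.percentile(X[m][:,2],[50,90,97]) if m.any() else "", rect_fit(X[m][:,:2]) if m.sum()>5 else "")
E
```

```text
at [ 428.6 -353.   154.5] yaw -9.3 F [-0.6 -0.5  0.4] gap 56.9 t 41.0 q6 -2.12
(650, -221, 150) shift tx -197.0 ty 166.2 tz 4.5 then twist -0.001 | rows 6.2
sq side 222 [83.89192276 87.79524339 89.67310846] ((541.279296875, -348.04901123046875), (67.00602722167969, 65.66521453857422), -12.1966552734375)
sq top 137 [86.22740556 89.79241215 90.66721404] ((541.9614868164062, -346.7025146484375), (61.60567855834961, 63.170780181884766), -9.307182312011719)
rd side 201 [84.65042938 88.31560986 89.91471837] ((428.7110900878906, -352.88726806640625), (65.23466491699219, 62.974178314208984), 16.648000717163086)
rd top 5 [89.29451438 91.2178327  91.73729114]
```

Both stack tops read about 88–90 mm, against 88 expected for four nested pots with the depth bias included. Next is the damper.

```bash
python3 -m inch '[[0,-28.2,23.8,0,0],[0,-28.2,23.8,0,0],[0,-28.2,23.8,0,0],[0,-28.2,23.8,0,0],[0,-28.2,23.8,0,0],[0,-28.2,23.8,0,0],[0,-28,23.5,0,0],[0,0,0,20,0],[0,0,0,0,0],[0,0,0,0,0],[0,0,0,0,0],[0,0,0,0,0]]'; python3 go.py '[(650,-221,77,-9.3)]'
```

```text
t: 42.23
eef_pos: [649.1, -221.4, 133.7]
ee_rot: [[-0.987, 0.163, -0.0], [0.163, 0.987, -0.0], [0.0, -0.0, -1.0]]
wrist_force: [0.1, 0.1, 0.3]
finger_gap: 0.6
at [ 649.1 -221.4  133.7] yaw -9.4 F [0.1 0.1 0.3] gap 0.6 t 42.2 q6 -1.75
(650, -221, 77) shift tx -0.9 ty 0.5 tz 56.7 then twist -0.002 | rows 1.4
```

Descend, then check the picture before pushing.

```bash
python3 -m inch '[[0,0,0,20,0],[0,0,0,15,0],[0,0,0,10,0],[0,0,0,9,0],[0,0,0,0,0],[0,0,0,0,0]]'
python3 - <<'E'
from meas import *
f=imaging.grab_frame("side");save(f,"s6.png",(250,140,370,240),6)
from go import plan
plan((639,-222,77,-9.3),(616.4,-214.2,77,-9.3),(594.8,-202.4,77,-9.3),(578.5,-183.9,77,-9.3),(573,-172.8,77,-9.3),(570.3,-164.6,77,-9.3))
E
```

```text
t: 42.73
eef_pos: [649.6, -220.8, 79.3]
ee_rot: [[-0.987, 0.163, -0.0], [0.163, 0.987, 0.0], [0.0, 0.0, -1.0]]
wrist_force: [0.0, -0.3, 0.3]
finger_gap: 0.5
at [ 650.1 -220.9   79.9] yaw -9.3 F [-0.3 -0.3 -0.1] gap 0.5 t 42.8 q6 -1.75
(639, -222, 77) shift tx 10.7 ty -2.9 tz 2.9 then twist -0.001 | rows 0.3
(616.4, -214.2, 77) shift tx 23.6 ty 4.0 tz -0.0 then twist -0.000 | rows 0.6
(594.8, -202.4, 77) shift tx 23.2 ty 8.2 tz -0.0 then twist -0.000 | rows 0.6
(578.5, -183.9, 77) shift tx 19.1 ty 15.6 tz -0.0 then twist -0.000 | rows 0.6
(573, -172.8, 77) shift tx 7.2 ty 10.1 tz -0.0 then twist -0.000 | rows 0.3
(570.3, -164.6, 77) shift tx 4.0 ty 7.7 tz -0.0 then twist -0.000 | rows 0.2
```

View pics/s6.png

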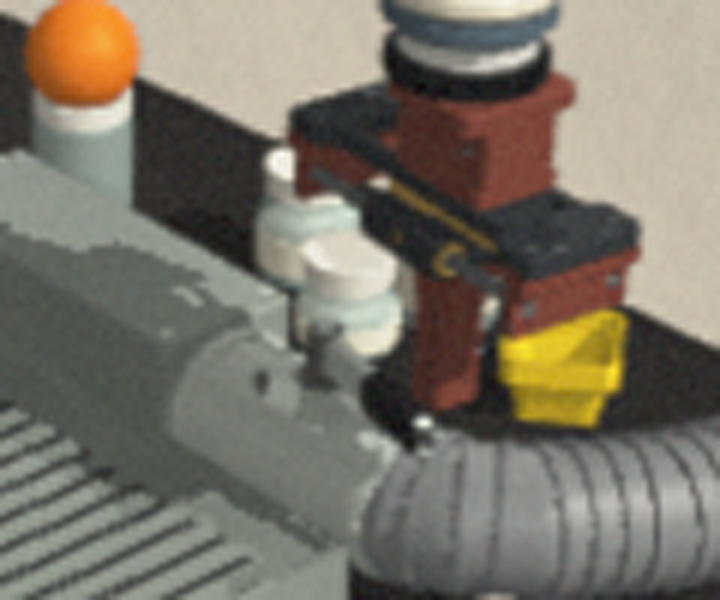

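The closed fingers stand behind the black grip (tip at about (445,400), grip at about (400,410)), clear above the hose. Now I'll push along the arc.

```bash
python3 -m inch '[[0,10.7,-1,3,0],[0,12,2,0,0],[0,12,2,0,0],[0,11.6,4.1,0,0],[0,11.6,4.1,0,0],[0,9.5,7.8,0,0],[0,9.5,7.8,0,0],[0,0,0,0,0],[0,0,0,0,0]]'
python3 - <<'E'
from meas import *
from go import plan
plan((573,-172.8,77,-9.3),(570.3,-164.6,77,-9.3))
f=imaging.grab_frame("side");save(f,"s7.png",(250,140,370,240),6)
E
```

```text
t: 43.53
eef_pos: [577.7, -180.8, 76.5]
ee_rot: [[-0.987, 0.161, -0.001], [0.161, 0.987, 0.0], [0.001, 0.0, -1.0]]
wrist_force: [0.5, -0.3, -0.6]
finger_gap: 0.1
at [ 577.7 -180.8   76.5] yaw -9.3 F [ 0.5 -0.3 -0.6] gap 0.1 t 43.5 q6 -1.73
(573, -172.8, 77) shift tx 5.9 ty 7.1 tz -0.5 then twist 0.000 | rows 0.2
(570.3, -164.6, 77) shift tx 4.0 ty 7.7 tz -0.0 then twist -0.000 | rows 0.2
```

View pics/s7.png

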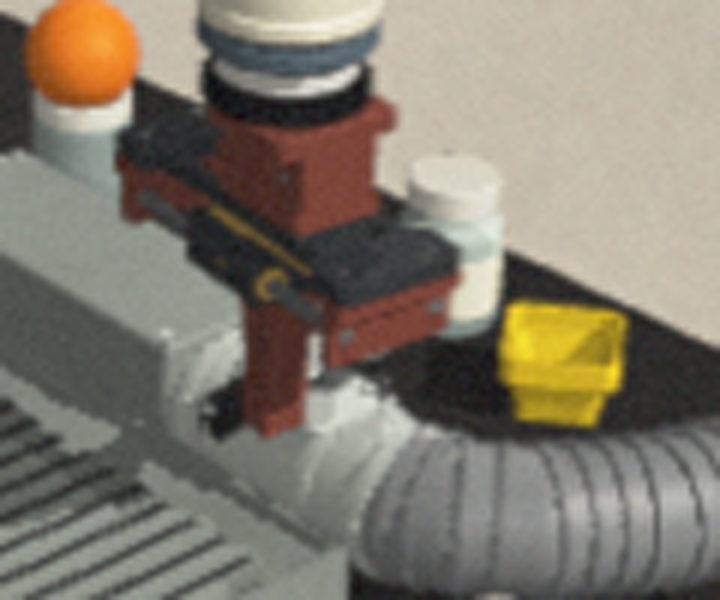

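Lever is following, with the grip now ahead of the finger at about (225,405). Finish the arc in small rows and watch the force.

```bash
python3 -m inch '[[0,3,5,0,0],[0,3,5,0,0],[0,1.5,4,0,0],[0,1,3,0,0],[0,0,0,0,0],[0,0,0,0,0]]'; python3 -m inch '[[0,0,2,0,0],[0,0,2,0,0],[0,0,0,0,0]]'; python3 go.py '[(570,-161,77,-9.3)]'
```

```text
t: 44.08
eef_pos: [573.4, -166.6, 76.3]
ee_rot: [[-0.987, 0.16, 0.002], [0.16, 0.987, -0.005], [-0.003, -0.005, -1.0]]
wrist_force: [1.3, -17.3, -3.0]
finger_gap: 0.4
t: 44.33
eef_pos: [573.4, -166.3, 76.4]
ee_rot: [[-0.987, 0.159, 0.001], [0.159, 0.987, -0.01], [-0.003, -0.01, -1.0]]
wrist_force: [-2.6, -34.4, -5.1]
finger_gap: 0.6
at [ 573.4 -166.3   76.4] yaw -9.1 F [ -2.6 -34.4  -5.1] gap 0.6 t 44.3 q6 -1.7
(570, -161, 77) shift tx 4.2 ty 4.6 tz -0.6 then twist 0.003 | rows 0.2
```

The force climbs with no further motion, so the lever is on its stop. I'll back off, rise and retreat clear, then check.

```bash
python3 -m inch '[[0,0,-10,0,0],[0,0,-15,0,0],[0,0,0,-30,0],[0,0,0,-40,0],[0,20,-36,0,0],[0,20,-36,0,0],[0,20,-36,0,0],[0,20,-36,0,0],[0,0,0,0,0],[0,0,0,0,0]]'
python3 - <<'E'
from meas import *
from go import plan; plan()
f=imaging.grab_frame("top"); X=cloud(f)
m=(X[...,2]>106)&(X[...,2]<140)&(X[...,0]>550)&(X[...,0]<660)&(X[...,1]>-250)&(X[...,1]<-100); P=X[m]
print(cv2.fitLine(P[:,:2].astype(np.float32),cv2.DIST_HUBER,0,.01,.01).ravel(),P.min(0),P.max(0))
print("plate",pots(f,60,110,(385,600,-200,210)))
m=(X[...,2]>93)&(X[...,2]<100)&(X[...,0]>605)&(X[...,1]>-60)&(X[...,1]<130)&(X[...,0]<720); print("box yaw",rect_fit(X[m][:,:2]))
a=f["color"][140:290,130:390]; g=imaging.grab_frame("side"); b=g["color"][120:310,130:400]
a=cv2.resize(a,None,fx=2.7,fy=2.7); b=cv2.resize(b,(a.shape[1],int(b.shape[0]*a.shape[1]/b.shape[1])))
im=np.vstack([a,b]); s=min(1,600/im.shape[0]); cv2.imwrite("pics/end.png",cv2.resize(im,None,fx=s,fy=s)[:,:,::-1])
for nm,r in dict(sq=(500,585,-400,-300),rd=(390,470,-400,-305)).items():
    X=cloud(g); m=(X[...,0]>r[0])&(X[...,0]<r[1])&(X[...,1]>r[2])&(X[...,1]<r[3])&(X[...,2]<110)&(X[...,2]>78); print(nm,np.percentile(X[m][:,2],[50,90,97]).round(1))
print(pots(g,38,60,(380,600,250,420)))
E
```

```text
t: 45.17
eef_pos: [465.3, -314.5, 146.1]
ee_rot: [[-0.986, 0.166, -0.001], [0.166, 0.986, 0.001], [0.001, 0.001, -1.0]]
wrist_force: [-0.2, 0.1, -0.1]
finger_gap: 0.7
at [ 465.3 -314.5  146.1] yaw -9.6 F [-0.2  0.1 -0.1] gap 0.7 t 45.2 q6 -2.02
[ 9.9897450e-01 -4.5275696e-02  5.9914478e+02 -1.4824347e+02] [ 551.17490553 -184.6639877   106.29686477] [ 650.81660049 -138.63866746  132.36254282]
plate []
box yaw ((650.2899169921875, 34.888668060302734), (191.00570678710938, 85.32467651367188), -2.0037002563476562)
sq [84.  88.4 89.4]
rd [84.6 89.  90.2]
[(array([529.6, 348.6]), array([71.4, 59.7]), -33.5, 47.4, 97, (264, 258), 0.8421549812175777), (array([428.1, 347.4]), array([67.3, 72.2]), 1.8, 46.3, 137, (228, 272), 0.9181505306397493)]
```

View pics/end.png

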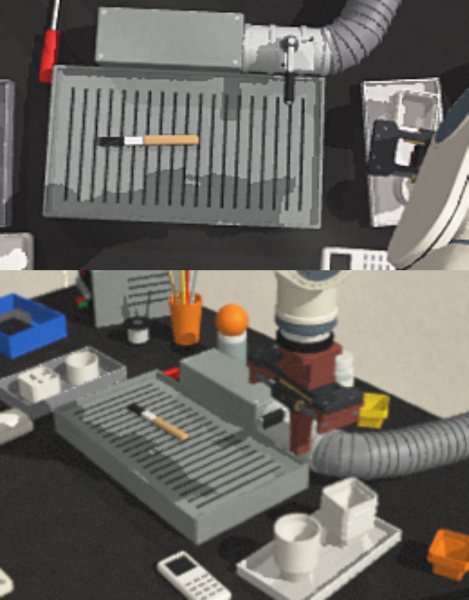

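```bash
python3 -c "
from plant import ctrl
print(ctrl.close_job())"
```

```text
the job is handed in; nothing more can be done
None
```

The plate is clear, all eight pots are where they belong, the damper is shut, and the job is handed in at about 45 s on the robot's clock. I can't see the verdict.

**What I did:**
- The straight jar and the divided box stand upright in the bin.
- Three square and three round pots are nested on their own bottom pots in the tray.
- The damper lever was pushed with closed fingers until it sat on its stop. The wrist force rose to 34 N with no further motion, and I backed off.

**Last checks:**
- **Plate:** nothing is left on it except the brush. The brush, handset and screwdriver look unmoved in the last pictures. The mouse is only partly in frame; the arm never went near it.
- **Stacks:** both tops read about 88–90 mm. Four fully nested pots should give 88 mm, and the cameras read about 1.5 mm high.
- **Bin:** both odd pots' rims read 46–47 mm, which matches standing on the floor.
- **Damper:** the lever lies within about 0.01 rad of the extractor's x axis.
- **Robot:** it is well clear of everything.

**What disagreed:** the reported tool height is about 30 mm lower than where the fingertips really are. Because of that the first grasp closed on nothing above the jar, without moving it. I measured the offset from the side camera and corrected for it on every later move.

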